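# Flip a varnished clay tile with a cranked turner

## Robot

A 6-joint arm with a two-finger parallel gripper is mounted at the origin on the work surface. World frame = base frame: x ahead of the robot, y to its left, z up, the work surface at z = 0. Lengths are in mm, angles in rad, forces in N, time in s.
With the tool pointing down it reaches from about 275 to 850 mm from the base axis. Payload 19 kg.
Tool frame: the origin (TCP) lies midway between the tips of the shut fingers; the grasp point (between the pads) lies 19 mm behind it; x points along the fingers, z is the direction in which the jaws open and shut, and the axes are right-handed (so a half turn about x gives the same grasp; the last joint's range is limited). The gripper opens to 85 mm and grips with 20 to 120 N. Pads are 22 mm wide; open, the fingers measure 114 mm over their backs; the gripper's body (76 mm by 85 mm) begins 54 mm behind the grasp point. The pads swing forward as they close: fully open they stand 13 mm farther back than shut.
Start: joints at [-1.301, 0.15, 1.437, -0, 1.554, -0.134], TCP at [225.898, -528.735, 231.267] pointing down, gripper open.
Joint ranges: [-2.8, 2.8], [-0.68, 2.1], [0.12, 2.68], [-1.39, 4.53], [0.16, 2.79], [-2.81, 2.81]. Speed limits (rad/s): [1.89, 1.89, 2.22, 3.01, 3.01, 3.01].

## Interface

Orientations are given as a unit quaternion [x, y, z, w].
In Python, from cell import arm gives the robot as it stands.
- The arm moves only by the shell command python3 -m creep 'ROWS' [FORCE]. ROWS is JSON, a list of rows, each a list of 7 numbers: the turn, a rotation vector about the tool's x, y, z in rad, then the shift along the tool's x, y, z in mm, then the closure in counts, from 0 (fully open) to 255 (shut). In form: [[wx, wy, wz, tx, ty, tz, hand], ...]. A call has exactly 5 rows; each row shifts and turns the commanded pose from where the row before left it, along the tool's axes as they then stand; what a row does not reach is not made up. A row lasts 1/10 s, in which the tool goes at most 50 mm and 8.59 degrees, less where a joint would pass 70% of its speed; a pose out of reach is approached as far as the arm can. A call is refused whole if a number of a shift passes 50 or a number of a turn 0.15, either way. A call with a gripper value outside its range is refused whole. The fingers move at their own pace and stop on an object; FORCE is the grip in N (left out, the last holds). Time passes only in rows, so rows that do not move let the fingers close, or fill a call up. It gives the time, the measured TCP pose, the force and the opening at its end, in the units of the state.
- arm.state(): the state, without advancing time (a new reading comes with each control period).
- arm.grab_frame(name): name is "scene" or "top" or "wrist"; returns a dict with "img" (420x560x3 uint8, red, green, blue), "mtx" (3x3 intrinsics, pixels), "rvec" (rotation vector, rad) and "tvec" (3), from world to camera coordinates, as OpenCV has them; the wrist camera has in their place "tool_from_camera" (4x4, takes a point from camera to tool coordinates, whose origin is the TCP and whose axes are the tool frame's). Camera axes: x right, y down, z forward; pixel columns grow to the right and rows downward; lengths in mm; the calibration is good to about 2 mm. A picture is of the moment at which its call begins: read the wrist's pose just before it. There is no depth.
- arm.hand_in(): hands the job in, once; it reports no verdict.
The state is a dict: "clock": time; "joint_pos": joint angles; "joint_vel": joint speeds; "joint_torque": joint torques, N m; "ee_pos": TCP position; "orientation": TCP orientation; "contact_force": force on the tool from outside, world axes, zero at the start; "moment": the same for the moment, N m; "width": finger opening in mm.
Only numpy, scipy, OpenCV 4.12 (cv2) and the standard library are available. Lean on these libraries where they do the work, as an engineer would, in place of code of your own. Each camera call takes 0.05 s, during which the arm holds its last target.

## Task

Turn the varnished clay tile over with the turner: slide the turner's blade along the low deck and in under the tile's rim, push the tile along until it is pressed firmly home against the step of the raised block, then lever it up and flip it over the step so that it lies flat on the raised block with its foot up. Work by feel and never force it, because the clay chips and the wood dents under hard pushes; keep the tile low, never touch it with the hand, and leave everything else on the table where it is. Then lay the turner back on its rest, as it lay at the start.

Things in the scene. Friction and masses are not known exactly. Their poses are not given: they have to be found in the camera images.
- board: Wooden turning board, fixed, no side walls: plate 345 x 130 mm, top (low deck) 12 mm above the table, x from -175 to 170 mm. Clamped on it is a block, 130 mm wide, 135 long, 14 tall, square to it: its upright face (the step) looks to -x, 0 to 25 mm past the origin; where is not measured. Block top: 26 mm above the table, with a 10 x 10 mm lip at its far end. Origin on the table; x level, z up.
- tile_center (a point): Centre of the clay tile (0.10 to 0.17 kg): plate 100 x 100 x 7 mm with a square foot 56 x 56 x 5 mm amid one face. z points from foot to plain face. It starts foot down on the low deck, so a 5 mm high, 22 mm deep gap runs all round under its rim; its x points within 0.2 rad along the board's x, its edge is some 10 to 60 mm short of the step.
- turner_tip (a point): Middle of the front edge of the turner's blade (steel, flat, 60 x 60 x 2 mm, square front edge), at mid-thickness. x axis points forward along the blade, away from the handle; z up from the blade's upper face. At the start the blade lies flat on the table.
- turner_grip (a point): Where to hold the turner (0.12 kg): middle of its wooden handle, 120 mm behind and 53 mm above the blade's front edge; axes as turner_tip. The handle, parallel to the blade, is 100 mm long (x), 14 wide (y), 18 tall (z); a steep neck joins its front to the blade's rear. Its last 22 mm lie on the rest, 45 mm above the table; elsewhere it is free all round.
- rest_spot (a point): Where turner_grip is while the turner lies on its rest, 54 mm above the table; x axis as the turner's there. The rest is a fixed wooden block, 24 x 50 x 45 mm, centred 45 mm behind this point, with a 7 mm high cheek on each side of the handle, leaving a 26 mm wide notch.
- done_tile: A tile of the same kind, already turned over (foot up) on the table; leave it alone. Origin under its centre.
- bowl: Small steel bowl, 100 mm wide, 40 mm high; leave it alone. Origin under its centre.
- big_bowl: Steel bowl, 150 mm wide, 60 mm high; leave it alone. Origin under its centre.
- mug: White mug, 80 mm wide, 90 mm high; leave it alone. Origin under its centre.
There are look-alikes about, which are no part of the job. Leave any orange look-alike of the part that bears turner_tip alone.

How it is judged:
By the outcome, as a careful person would: the job done as asked, in the order asked, and still so for the second after the job is handed in, with the robot touching nothing.
It also fails if it takes over 72 s, if anything falls off the work surface, if the arm or the gripper's body presses on something with over 40 N, if the wrist force passes 120 N, or if a joint passes its speed limit or range.

## Working session

There is one attempt and no reset: what is moved stays moved. The work goes in short steps, Python scripts to look and compute and a shell command to move; the robot and the scene stay as the last step left them, time stands still between calls to the robot, and variables do not carry over. Pictures are saved under pics/ and viewed, and the job is handed in when it is done.

```bash
ls; mkdir -p pics
python3 - <<'E'
from cell import arm
import cv2
print(arm.state())
for n in ["scene","top","wrist"]:
    f=arm.grab_frame(n)
    cv2.imwrite(f"pics/{n}0.png",f["img"][:,:,::-1])
    print(n,{k:v.tolist() for k,v in f.items() if k!="img"})
E
```

```text
pics
{'clock': 0.0, 'joint_pos': array([-1.30097090e+00,  1.51000071e-01,  1.43803472e+00, -1.86016751e-05,
        1.55379943e+00, -1.34012616e-01]), 'joint_vel': array([ 6.45362807e-05, -1.16341872e-03,  7.58116690e-04,  2.13136229e-04,
       -1.98061098e-03,  4.48449884e-04]), 'joint_torque': array([ 2.98452478e-04, -7.13044810e+01, -5.70871174e+01, -6.75475258e-05,
        8.78173654e-03,  5.34812114e-05]), 'ee_pos': array([ 225.84910983, -528.51750947,  230.66560851]), 'orientation': array([ 0.38985039,  0.59045164, -0.38928306,  0.58978151]), 'contact_force': array([ 0.44587499, -0.16417622, -0.87098452]), 'moment': array([-0.00302908,  0.01382007, -0.01857209]), 'width': 85.09182320623154}
scene {'mtx': [[385.8628181625693, 0.0, 284.92453570656664], [0.0, 385.8628181625693, 211.8396309563642], [0.0, 0.0, 1.0]], 'rvec': [1.0267493037458877, 2.4062423458246207, -1.0629727827392303], 'tvec': [284.3569481830369, -158.8833378116721, 1326.1069727847494]}
top {'mtx': [[492.5208504518411, 0.0, 276.612740913313], [0.0, 492.5208504518411, 201.43988559793817], [0.0, 0.0, 1.0]], 'rvec': [2.175977945852461, -2.1642666527673673, 0.11266378480133664], 'tvec': [5.870740727462203, 407.95348343353976, 1266.6109641614673]}
wrist {'mtx': [[297.4752206252212, 0.0, 283.9133221221468], [0.0, 297.4752206252212, 206.7526574286629], [0.0, 0.0, 1.0]], 'tool_from_camera': [[0.0004740050686641098, -0.31875768440854696, 0.9478361218848403, -142.6443808721217], [0.0013673151371817287, -0.94783513575914, -0.3187580365571442, 82.4550245285591], [0.999998952883706, 0.001447083602026188, -1.343645162299217e-05, -0.18352528495257925], [0.0, 0.0, 0.0, 1.0]]}
```

View pics/top0.png

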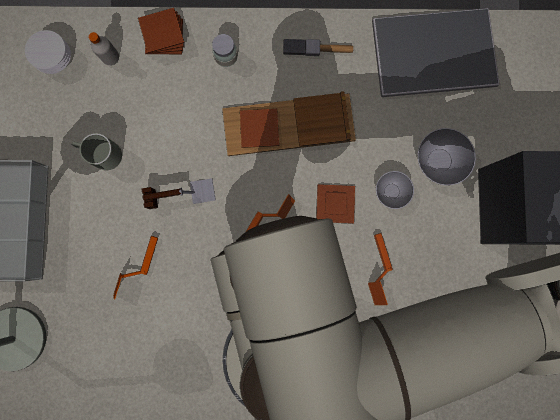

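View pics/scene0.png

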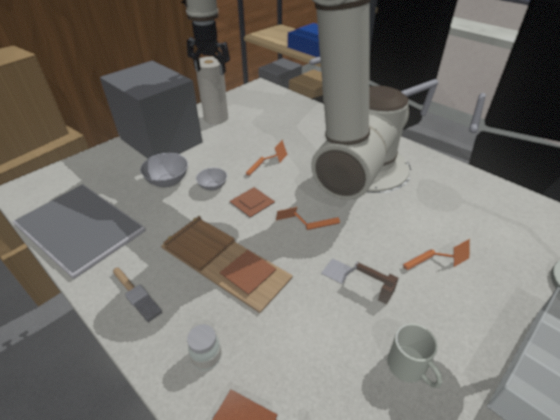

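View pics/wrist0.png

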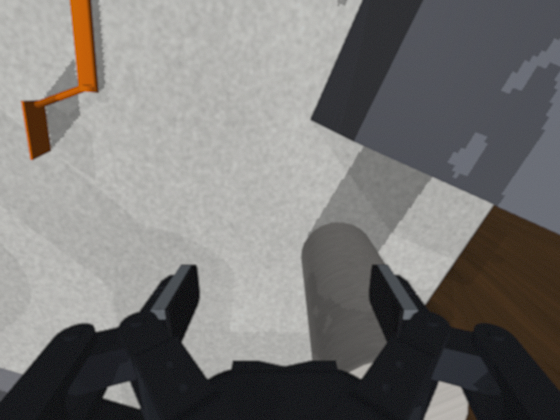

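```bash
cat > h.py <<'E'
import numpy as np, cv2
from scipy.spatial.transform import Rotation as R
from cell import arm
def cam(f):
    if "rvec" in f:
        Rm=cv2.Rodrigues(np.array(f["rvec"],float))[0]; t=np.array(f["tvec"],float).ravel()
        return Rm.T, -Rm.T@t     # cam->world rot, origin
    T=np.array(f["tool_from_camera"]); s=f["st"]
    Rt=R.from_quat(s["orientation"]).as_matrix()
    return Rt@T[:3,:3], Rt@T[:3,3]+np.array(s["ee_pos"])
def grab(n,save=None):
    s=arm.state(); f=arm.grab_frame(n); f["st"]=s
    if save: cv2.imwrite("pics/"+save,f["img"][:,:,::-1])
    return f
def ray(f,uv):
    A,o=cam(f); K=np.array(f["mtx"])
    uv=np.atleast_2d(np.array(uv,float))
    d=np.c_[uv,np.ones(len(uv))]@np.linalg.inv(K).T@A.T
    return o,d
def onz(f,uv,z):
    o,d=ray(f,uv); return o+d*((z-o[2])/d[:,2])[:,None]
def proj(f,P):
    A,o=cam(f); p=(np.atleast_2d(P)-o)@A; p=p@np.array(f["mtx"]).T; return p[:,:2]/p[:,2:]
def crop(f,x0,y0,x1,y1,k,name):
    im=cv2.resize(f["img"][y0:y1,x0:x1],None,fx=k,fy=k,interpolation=cv2.INTER_CUBIC)
    cv2.imwrite("pics/"+name,im[:,:,::-1])
E
python3 - <<'E'
from h import *
f=grab("top")
np.save("top0.npy",f["img"])
crop(f,130,85,370,215,3.3,"topc.png")
g=grab("scene"); crop(g,150,200,410,320,3,"scc.png")
for uv,z in [((223,108),12),((356,141),12),((215,190),0)]: print(onz(f,uv,z))
E
```

```text
[[660.01683478 153.22948445  12.        ]]
[[ 571.95135571 -202.73986265   12.        ]]
[[439.73920894 172.19403031   0.        ]]
```

View pics/topc.png

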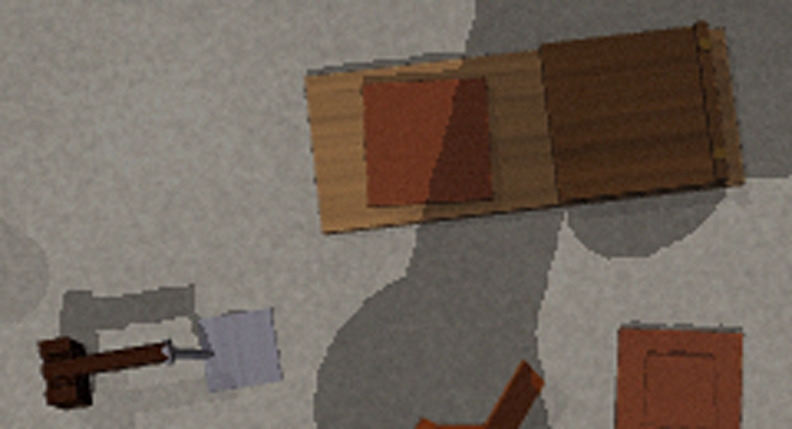

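View pics/scc.png

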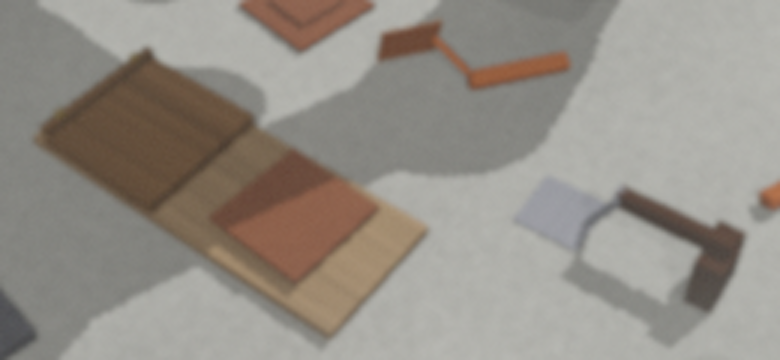

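Run:
```python
from h import *
f=grab("top"); im=f["img"]; hsv=cv2.cvtColor(im,cv2.COLOR_RGB2HSV).astype(int)
def c(l): return (np.array(l,float)+0.5)/3.3-0.5+[130,85]
def show(n,l,z):
    P=onz(f,c(l),z); print(n,np.round(P[:,:2],1).tolist()); return P
b=show("board",[(306,74),(322,233),(743,183),(725,28)],12)
s=show("step",[(559,203),(540,45)],26)
for a,bb in [(1,2),(0,3)]:
    v=b[bb]-b[a]; print("ang",np.arctan2(v[1],v[0]),np.linalg.norm(v))
v=b[1]-b[0]; print("left edge normal ang",np.arctan2(v[1],v[0])+np.pi/2,np.linalg.norm(v)); v=s[0]-s[1]; print("step",np.arctan2(v[1],v[0])+np.pi/2,np.linalg.norm(v))
t=show("tile",[(362,80),(486,78),(493,201),(368,207)],24)
for i in range(4):
    v=t[(i+1)%4]-t[i]; print(np.arctan2(v[1],v[0]),np.linalg.norm(v))
bl=show("blade",[(202,320),(273,309),(284,380),(210,391)],2)
for i in range(4):
    v=bl[(i+1)%4]-bl[i]; print(np.arctan2(v[1],v[0]),np.linalg.norm(v))
h=show("handle top",[(42,376),(167,342),(172,361),(92,362)],63)
# contours
def mr(n,m,win,z):
    x0,y0,x1,y1=win; M=np.zeros(m.shape,np.uint8); M[y0:y1,x0:x1]=m[y0:y1,x0:x1]
    cs,_=cv2.findContours(M,cv2.RETR_EXTERNAL,cv2.CHAIN_APPROX_NONE); k=max(cs,key=cv2.contourArea)
    P=onz(f,k[:,0,:],z)[:,:2].astype(np.float32); r=cv2.minAreaRect(P); print(n,r, cv2.contourArea(k))
for p in [(250,125),(275,125),(240,150),(320,120),(203,190)]: print(p,im[p[1],p[0]],hsv[p[1],p[0]])
rg=im[:,:,0].astype(float)/np.maximum(im[:,:,1],1)
mr("tile",((rg>1.75)&(im[:,:,0]>40)),(232,100,284,155),24)
mr("blade",((hsv[:,:,0]>105)&(hsv[:,:,0]<135)&(hsv[:,:,1]>20)),(185,170,222,210),2)
```

```text
board [[662.5, 154.9], [531.4, 139.9], [574.4, -199.6], [703.1, -186.3]]
step [[554.0, -50.2], [683.5, -34.8]]
ang -1.4449410402529532 342.18116395045473
ang -1.4525875803221855 343.6114913624081
left edge normal ang -1.456634774770194 132.00041429527542
step -1.452347031560889 130.34057782726256
tile [[654.3, 108.4], [656.5, 8.6], [555.8, 2.4], [550.3, 102.3]]
-1.548308350243708 99.88220541600953
-3.0809075406358883 100.92599725244636
1.6253471343389094 99.98638019536989
0.05900303471102916 104.12708795979215
blade [[461.6, 236.6], [470.9, 179.5], [413.3, 169.6], [404.1, 228.8]]
-1.4095929375533194 57.83936806714757
-2.971235121589473 58.42831681877801
1.7250014113373928 59.96362835248674
0.1338349193152086 58.02795949758623
handle top [[409.0, 347.5], [435.7, 252.4], [421.1, 248.2], [420.0, 309.5]]
(250, 125) [105  54  28] [ 10 187 105]
(275, 125) [66 36 24] [  9 162  66]
(240, 150) [128  90  62] [ 13 131 128]
(320, 120) [56 36 15] [ 15 187  56]
(203, 190) [117 112 125] [132  27 125]
tile ((604.1763305664062, 55.42913055419922), (99.31104278564453, 98.19705200195312), 3.397838592529297) 1285.0
blade ((452.686279296875, 205.4293212890625), (5.36708927154541, 2.6590805053710938), 1.1720236539840698) 1.5
```

Run:
```python
from h import *
s=arm.state(); M=R.from_quat(s["orientation"]).as_matrix(); print(M.round(3)); print(s["clock"])
for n,a in (("y",M[:,1]),("z",M[:,2])): print(n,np.arctan2(a[1],a[0]))
tip=np.array([442.1,174.5]);th=-1.41
u=np.array([np.cos(th),np.sin(th)]); print("grip",tip-120*u)
for a in (th+np.pi/2, th-np.pi/2): print("tool z yaw options",a)
```

```text
[[-0.     0.92   0.393]
 [ 0.     0.393 -0.92 ]
 [-1.     0.    -0.001]]
0.3
y 0.40378120695750086
z -1.1670150913408652
grip [422.88748261 292.95201212]
tool z yaw options 0.16079632679489664
tool z yaw options -2.9807963267948967
```

```bash
python3 -m creep '[[-0.083,0,0,0,48,0,0],[-0.083,0,0,0,48,0,0],[-0.083,0,0,0,48,0,0],[-0.083,0,0,0,48,0,0],[-0.083,0,0,0,48,0,0]]' 110
python3 -m creep '[[-0.083,0,0,0,48,0,0],[-0.083,0,0,0,48,0,0],[-0.083,0,0,0,48,0,0],[-0.083,0,0,0,48,0,0],[-0.083,0,0,0,48,0,0]]'
python3 -m creep '[[-0.083,0,0,0,48,0,0],[-0.083,0,0,0,48,0,0],[-0.083,0,0,0,48,0,0],[-0.083,0,0,0,48,0,0],[-0.083,0,0,0,48,0,0]]'
python3 - <<'E'
from h import *
f=grab("wrist","w1.png")
E
```

```text
clock: 0.8
ee_pos: [428.0, -398.9, 231.1]
orientation: [0.259, 0.658, -0.259, 0.658]
contact_force: [1.0, -1.2, -0.5]
width: 85.6
clock: 1.3
ee_pos: [559.2, -199.8, 231.1]
orientation: [0.117, 0.697, -0.117, 0.697]
contact_force: [0.4, -0.6, 0.4]
width: 85.5
clock: 1.8
ee_pos: [599.0, 35.3, 231.1]
orientation: [-0.029, 0.707, 0.029, 0.706]
contact_force: [0.3, -0.0, 1.1]
width: 85.4
```

View pics/w1.png

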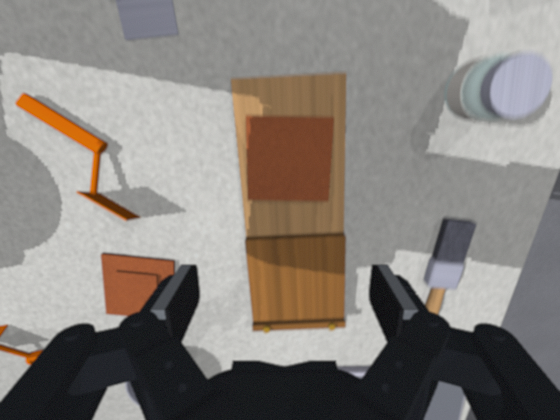

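Run:
```python
from h import *
f=grab("wrist"); im=f["img"]; print(f["st"]["ee_pos"],f["st"]["orientation"])
crop(f,210,60,370,340,2.1,"w2c.png")
import pickle; pickle.dump(f,open("w2.pkl","wb"))
rg=im[:,:,0].astype(float)/np.maximum(im[:,:,1],1); gb=im[:,:,1]/np.maximum(im[:,:,2].astype(float),1)
print(im[150,290],im[90,290],im[280,300],im[220,290])
M=((rg>1.8)).astype(np.uint8); W=np.zeros_like(M); W[95:220,235:345]=M[95:220,235:345]
W=cv2.morphologyEx(W,cv2.MORPH_OPEN,np.ones((3,3),np.uint8))
cs,_=cv2.findContours(W,cv2.RETR_EXTERNAL,cv2.CHAIN_APPROX_NONE); k=max(cs,key=cv2.contourArea)
P=onz(f,k[:,0,:],24)[:,:2].astype(np.float32); print(cv2.contourArea(k),cv2.minAreaRect(P)); print(cv2.boundingRect(k), cv2.minAreaRect(k))
```

```text
[598.51643562  41.60584344 231.31503817] [-0.03109301  0.70635761  0.03303491  0.70639992]
[116  66  42] [144 112  79] [150 103  57] [133 106  75]Traceback (most recent call last):
  File "<stdin>", line 9, in <module>
ValueError: max() iterable argument is empty
```

View pics/w2c.png

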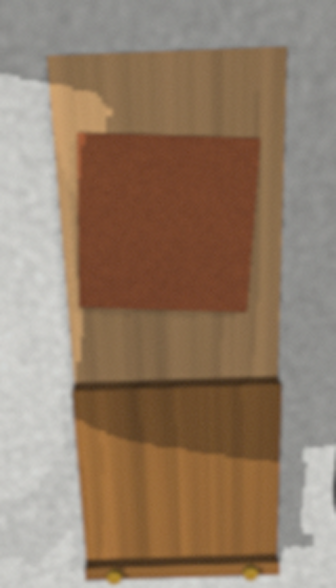

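Run:
```python
from h import *
import pickle; f=pickle.load(open("w2.pkl","rb")); im=f["img"]
rg=im[:,:,0].astype(float)/np.maximum(im[:,:,1],1)
M=((rg>1.55)).astype(np.uint8); W=np.zeros_like(M); W[95:215,242:340]=M[95:215,242:340]
W=cv2.morphologyEx(W,cv2.MORPH_OPEN,np.ones((3,3),np.uint8))
cs,_=cv2.findContours(W,cv2.RETR_EXTERNAL,cv2.CHAIN_APPROX_NONE); k=max(cs,key=cv2.contourArea)
P=onz(f,k[:,0,:],24)[:,:2].astype(np.float32); print(cv2.contourArea(k),cv2.minAreaRect(P))
c=lambda l:(np.array(l,float)+.5)/2.1-.5+[210,60]
t=onz(f,c([(78,133),(260,138),(248,312),(79,310)]),24)[:,:2]; print("tile",t.round(1).tolist(),t.mean(0))
for i in range(4):
    v=t[(i+1)%4]-t[i]; print(np.arctan2(v[1],v[0]),np.linalg.norm(v))
b=onz(f,c([(47,57),(287,47)]),12)[:,:2]; s=onz(f,c([(75,387),(279,381)]),26)[:,:2]; e=onz(f,c([(87,563),(278,557)]),36)[:,:2]
for n,q in (("back",b),("step",s),("lip",e)):
    v=q[1]-q[0]; print(n,q.round(1).tolist(),q.mean(0),np.arctan2(v[1],v[0])-np.pi/2,np.linalg.norm(v))
for a,z in ((b,s),(s,e),(b,e)):
    v=z.mean(0)-a.mean(0); print(np.arctan2(v[1],v[0]),np.linalg.norm(v))
```

```text
6601.0 ((603.1578979492188, 56.933746337890625), (98.17679595947266, 98.18119812011719), 3.647456645965576)
tile [[551.1, 103.0], [649.4, 109.4], [656.7, 10.2], [557.0, 2.3]] [603.5433405   56.22126997]
0.06559784808560823 98.49063644878733
-1.4974305875350638 99.49187082060324
-3.061953444827957 99.97218079917131
1.6294675613040324 100.89498883991847
back [[531.0, 140.2], [659.0, 157.0]] [594.98846216 148.59877974] -1.4400947826157988 129.07462819319008
step [[557.4, -47.0], [681.3, -31.5]] [619.37121228 -39.26844396] -1.4463665930009673 124.85189285898454
lip [[572.8, -169.1], [697.6, -152.7]] [ 635.22441345 -160.87194706] -1.4403963317712232 125.82690840867193
-1.4417306485387638 189.4428996862983
-1.4411594905221086 122.63252404346129
-1.4415062074473186 312.07541158729106
```

```bash
python3 -m creep '[[-0.083,0,0,0,45,-12,0],[-0.04,0,0,0,45,-14,0],[0,0,0,0,45,-16,0],[0,0,0,0,45,-20,0],[0,0,0,0,45,-20,0]]'
python3 - <<'E'
from h import *
f=grab("wrist","w3.png")
s=f["st"];M=R.from_quat(s["orientation"]).as_matrix(); print(s["ee_pos"],np.arctan2(M[1,2],M[0,2]))
import pickle; pickle.dump(f,open("w3.pkl","wb"))
E
```

```text
clock: 2.4
ee_pos: [479.5, 241.5, 231.3]
orientation: [-0.071, 0.704, 0.071, 0.704]
contact_force: [0.1, 1.5, 1.0]
width: 85.5
[479.4745968  241.45419891 231.30798781] 0.200006306302385
```

View pics/w3.png

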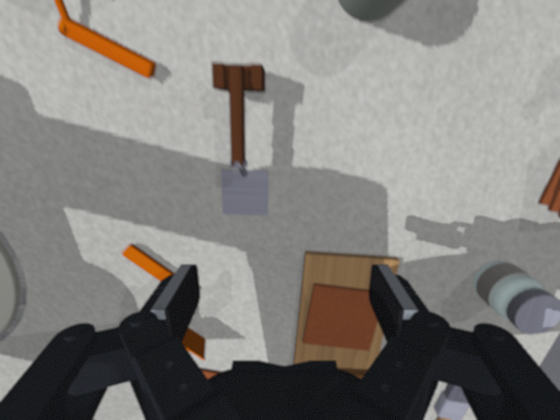

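Run:
```python
from h import *
import pickle; f=pickle.load(open("w3.pkl","rb"))
crop(f,200,50,290,225,3.4,"w3c.png")
```

```text
(no output)
```

View pics/w3c.png

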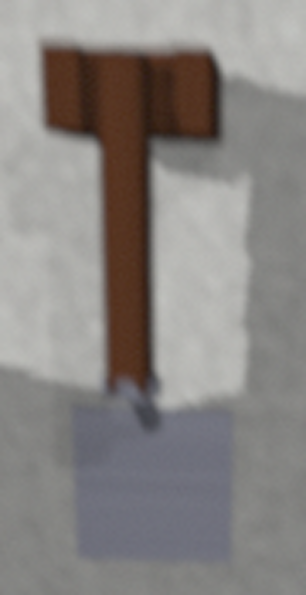

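Run:
```python
from h import *
import pickle; f=pickle.load(open("w3.pkl","rb"))
c=lambda l:(np.array(l,float)+.5)/3.4-.5+[200,50]
b=onz(f,c([(75,408),(232,408),(232,558),(79,558)]),2)[:,:2]
print(b.round(1).tolist())
r=b[:2].mean(0); t=b[2:].mean(0); v=t-r; print("tip",t,np.arctan2(v[1],v[0]),np.linalg.norm(v)); 
for i,j in((0,3),(1,2),(0,1),(3,2)): v=b[j]-b[i];print(np.arctan2(v[1],v[0]),np.linalg.norm(v))
h=onz(f,c([(104,140),(148,140),(154,388),(109,388)]),63)[:,:2]; r=h[:2].mean(0);t2=h[2:].mean(0);v=t2-r
print(h.round(1).tolist(),t2,"ang",np.arctan2(v[1],v[0]),np.linalg.norm(v))
e=onz(f,c([(82,50),(147,50)]),63)[:,:2].mean(0); v=t2-e; print("rear",e,np.arctan2(v[1],v[0]),np.linalg.norm(v),(t2+e)/2)
s=f["st"];M=R.from_quat(s["orientation"]).as_matrix()
for th in (-1.41,): 
    u=np.array([np.cos(th),np.sin(th)]); print(t-120*u, t2-50*u)
```

```text
[[401.4, 232.6], [458.7, 244.3], [469.5, 185.9], [410.9, 174.0]]
tip [440.22345643 179.94757764] -1.3980848037992266 59.40604556065769
-1.409595288011853 59.43041448384373
-1.3865663997903563 59.38955326913771
0.20140767336364665 58.45828109061919
0.20143429745996486 59.82700581077595
[[409.2, 326.2], [421.6, 328.8], [434.7, 258.4], [421.0, 255.6]] [427.84944848 257.02041073] ang -1.3961315401493142 71.57955998912578
rear [408.73051672 350.08907632] -1.3681867997315802 95.01215746870677 [418.2899826  303.55474352]
[421.01093905 298.39958977] [419.8442329  306.37541578]
```

Run:
```python
from h import *
grab("wrist"); grab("wrist"); f=grab("wrist"); s=f["st"]; print(s["ee_pos"],np.abs(s["joint_vel"]).max(), s["clock"])
M=R.from_quat(s["orientation"]).as_matrix(); print("zyaw",np.arctan2(M[1,2],M[0,2]))
import pickle; pickle.dump(f,open("w4.pkl","wb"))
crop(f,200,30,290,205,3.4,"w4c.png")
```

```text
[479.33378481 242.19493814 231.68144665] 0.058783886298131256 2.55
zyaw 0.2042132083213396
```

View pics/w4c.png

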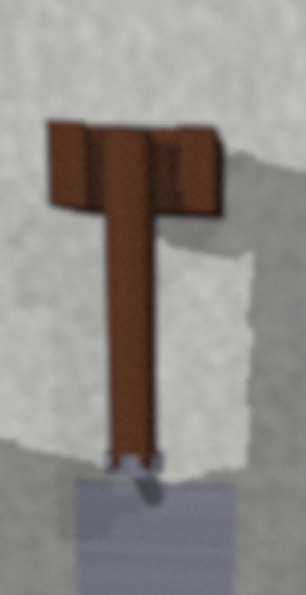

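Run:
```python
from h import *
import pickle; f=pickle.load(open("w4.pkl","rb"))
c=lambda l:(np.array(l,float)+.5)/3.4-.5+[200,30]
h=onz(f,c([(106,215),(153,215),(156,462),(112,462)]),63)[:,:2]; r=h[:2].mean(0);t2=h[2:].mean(0);v=t2-r
print(t2,"ang",np.arctan2(v[1],v[0]),np.linalg.norm(v))
e=onz(f,c([(105,131),(148,132)]),63)[:,:2].mean(0); print("rear",e, np.linalg.norm(t2-e),(t2+e)/2)
b=onz(f,c([(77,483),(233,483)]),2)[:,:2]; print(b,b.mean(0))
im=f["img"];
for r in range(176,204): print(r,im[r,235:260:8].tolist()) if r>182 else 0
```

```text
[428.72155569 255.82761553] ang -1.3950693643106793 71.66303718270416
rear [411.95357696 347.89457303] 93.58146062964971 [420.33756632 301.86109428]
[[402.40571838 230.54988891]
 [459.44693119 242.44108211]] [430.92632478 236.49548551]
183 [[109, 110, 122], [111, 112, 124], [109, 111, 123], [109, 112, 124]]
184 [[110, 111, 122], [109, 111, 123], [110, 111, 124], [110, 111, 123]]
185 [[110, 112, 124], [111, 112, 124], [111, 112, 122], [109, 110, 123]]
186 [[111, 112, 123], [111, 113, 123], [110, 111, 124], [110, 110, 122]]
187 [[109, 110, 123], [110, 112, 124], [112, 114, 124], [111, 112, 124]]
188 [[109, 112, 122], [110, 111, 121], [109, 110, 122], [109, 110, 122]]
189 [[110, 113, 123], [111, 112, 122], [110, 111, 123], [108, 110, 122]]
190 [[114, 116, 128], [111, 113, 124], [112, 112, 124], [112, 113, 125]]
191 [[113, 113, 125], [114, 116, 127], [115, 116, 128], [114, 116, 127]]
192 [[111, 113, 123], [112, 114, 125], [114, 115, 127], [113, 115, 126]]
193 [[111, 111, 123], [110, 112, 122], [113, 114, 125], [112, 114, 123]]
194 [[109, 110, 122], [110, 111, 123], [109, 110, 121], [110, 110, 122]]
195 [[110, 111, 124], [109, 109, 121], [108, 110, 122], [109, 110, 123]]
196 [[109, 111, 122], [110, 111, 122], [111, 112, 123], [110, 112, 123]]
197 [[111, 113, 124], [112, 115, 125], [112, 113, 124], [112, 114, 123]]
198 [[113, 114, 124], [111, 112, 123], [112, 112, 125], [114, 114, 125]]
199 [[112, 114, 125], [115, 116, 127], [113, 115, 126], [113, 114, 125]]
200 [[113, 113, 125], [112, 114, 126], [113, 115, 126], [112, 113, 125]]
201 [[110, 111, 124], [112, 112, 124], [112, 113, 125], [113, 114, 125]]
202 [[112, 112, 123], [111, 112, 123], [112, 114, 125], [113, 114, 126]]
203 [[109, 111, 124], [110, 111, 122], [111, 111, 123], [109, 111, 123]]
```

```bash
python3 -m creep '[[0.03,0,0,0,0,0,0],[0,0,0,0,33,-24,0],[0,0,0,10,33,-24,0],[0,0,0,45,0,0,0],[0,0,0,45,0,0,0]]' 
python3 -m creep '[[0,0,0,20,0,0,0],[0,0,0,0,0,0,0],[0,0,0,0,0,0,0],[0,0,0,0,0,0,0],[0,0,0,0,0,0,0]]'
python3 - <<'E'
from h import *
f=grab("wrist","w5.png"); s=f["st"]; print(s["ee_pos"]);M=R.from_quat(s["orientation"]).as_matrix(); print("zyaw",np.arctan2(M[1,2],M[0,2]))
import pickle; pickle.dump(f,open("w5.pkl","wb"))
E
```

```text
clock: 3.1
ee_pos: [422.8, 297.1, 130.8]
orientation: [-0.06, 0.704, 0.061, 0.705]
contact_force: [1.8, 0.1, -0.7]
width: 85.5
clock: 3.6
ee_pos: [423.0, 297.4, 112.7]
orientation: [-0.06, 0.704, 0.061, 0.705]
contact_force: [-0.2, -0.6, -0.0]
width: 85.7
[422.96630199 297.44174603 112.73773742]
zyaw 0.17047426805005125
```

View pics/w5.png

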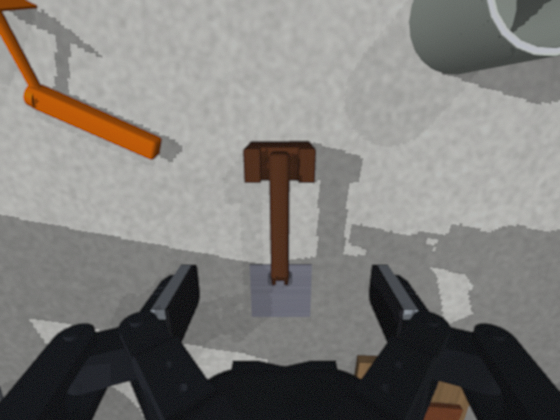

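```bash
python3 -m creep '[[0,0,0,20,0,-2.7,0],[0,0,0,30,0,0,0],[0,0,0,26,1.5,0,0],[0,0,0,0,0,0,0],[0,0,0,0,0,0,255]]' 110
python3 -m creep '[[0,0,0,0,0,0,255],[0,0,0,0,0,0,255],[0,0,0,0,0,0,255],[0,0,0,0,0,0,255],[0,0,0,0,0,0,255]]'
python3 - <<'E'
from h import *
f=grab("wrist","w6.png"); s=f["st"]; print(s)
E
```

```text
clock: 4.15
ee_pos: [419.5, 298.6, 36.3]
orientation: [-0.06, 0.704, 0.061, 0.705]
contact_force: [1.1, 0.3, 0.4]
width: 73.1
clock: 4.65
ee_pos: [419.5, 298.6, 36.2]
orientation: [-0.06, 0.704, 0.061, 0.705]
contact_force: [-3.1, -2.0, 10.2]
width: 12.2
{'clock': 4.65, 'joint_pos': array([4.68776981e-01, 1.77118397e-01, 1.82314560e+00, 4.34704968e-05,
       1.14026876e+00, 2.97737497e-01]), 'joint_vel': array([-0.00050728,  0.00090305,  0.00034575, -0.00017266,  0.00194771,
       -0.00017104]), 'joint_torque': array([-9.99561301e-02, -6.06505752e+01, -4.61998701e+01,  6.60387729e-02,
       -9.12577193e-01,  3.55339915e-03]), 'ee_pos': array([419.51515433, 298.55553702,  36.17859985]), 'orientation': array([-0.06023843,  0.70418073,  0.0605446 ,  0.70486537]), 'contact_force': array([-3.13475225, -1.97161905, 10.16460554]), 'moment': array([-0.25211483,  0.40245188, -0.0110328 ]), 'width': 12.15254091487065}
```

View pics/w6.png

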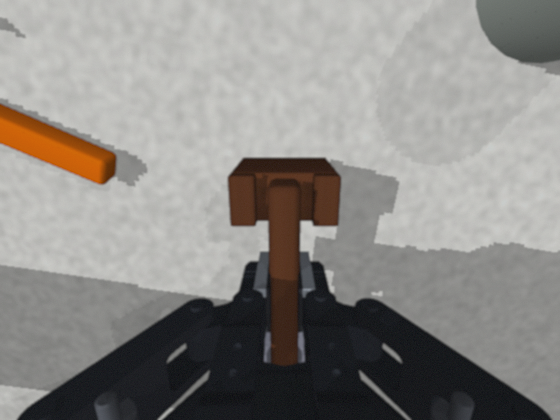

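```bash
python3 -m creep '[[0,0,0,-5,0,0,255],[0,0,0,-10,0,0,255],[0,0,0,-15,0,0,255],[0,0,0,-15,0,0,255],[0,0,0,0,0,0,255]]'
python3 -m creep '[[0.045,0,0,0,0,15,255],[0,0,0,0,-14,34,255],[0,0,0,0,-20,40,255],[0,0,0,0,-20,38,255],[0,0,0,0,-16.6,25,255]]'
python3 - <<'E'
from h import *
grab("wrist");grab("wrist")
f=grab("wrist","w7.png"); s=f["st"];M=R.from_quat(s["orientation"]).as_matrix(); print(s["ee_pos"],s["contact_force"],s["moment"],"zyaw",np.arctan2(M[1,2],M[0,2]))
t=grab("top"); crop(t,150,80,370,225,3.5,"t7.png"); g=grab("scene"); crop(g,150,200,410,330,3,"s7.png")
import pickle; pickle.dump((f,t,g),open("w7.pkl","wb"))
E
```

```text
clock: 5.2
ee_pos: [420.1, 298.9, 82.7]
orientation: [-0.06, 0.703, 0.061, 0.706]
contact_force: [0.0, 0.0, -1.2]
width: 12.3
clock: 5.7
ee_pos: [580.8, 247.0, 79.6]
orientation: [-0.044, 0.706, 0.044, 0.706]
contact_force: [-0.1, 0.3, -0.8]
width: 12.0
[581.37539541 246.07343218  79.23284148] [-0.47438062  0.50328703 -1.38466904] [ 0.06282647  0.03588822 -0.00547639] zyaw 0.12344168179715129
```

View pics/w7.png

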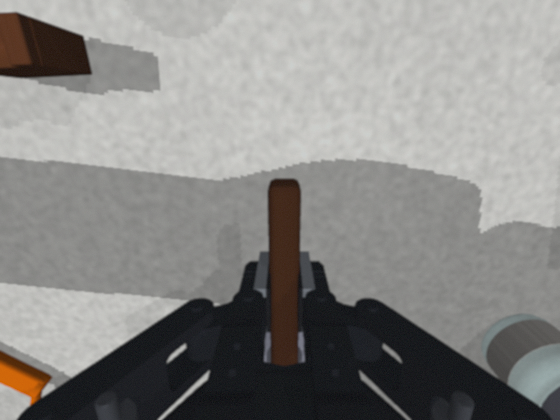

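View pics/t7.png

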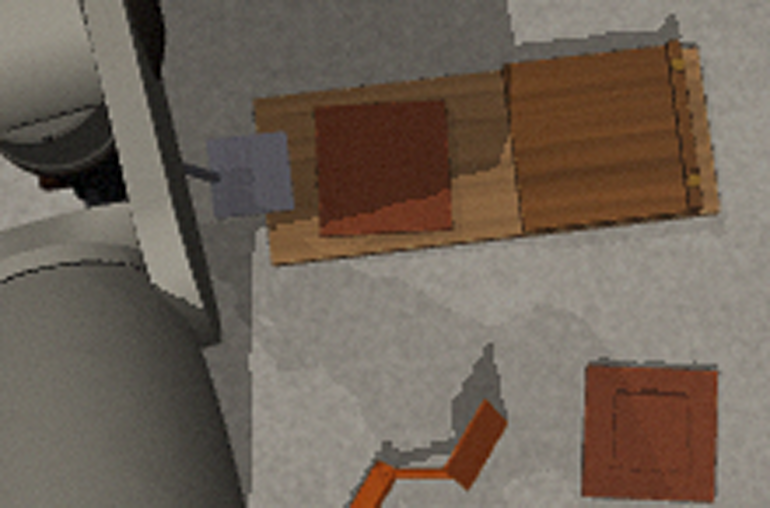

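View pics/s7.png

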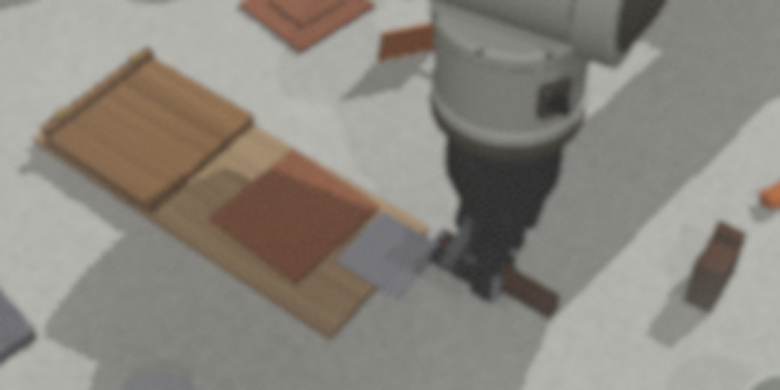

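Run:
```python
from h import *
import pickle; w,t,g=pickle.load(open("w7.pkl","rb"))
c=lambda l:(np.array(l,float)+.5)/3.5-.5+[150,80]
cs=lambda l:(np.array(l,float)+.5)/3-.5+[150,200]
b=onz(t,c([(206,141),(287,131),(293,211),(216,220)]),45)[:,:2]; print("blade top cam",b.round(1).tolist()); tip=b[1:3].mean(0); print("tip",tip)
for i,j in((0,1),(3,2)): v=b[j]-b[i];print(np.arctan2(v[1],v[0]),np.linalg.norm(v))
bs=onz(g,cs([(340,257),(383,213)]),45)[:,:2]; print("scene tip edge",bs.round(1).tolist(),bs.mean(0))
# triangulate corners
for a,bb in (((287,131),(383,213)),((293,211),(340,257))):
  for q in (a,):
    o1,d1=ray(t,c([a])); 
  # which scene corner matches: try both
  for sc in ((383,213),(340,257)):
    o2,d2=ray(g,cs([sc])); A=np.stack([d1[0],-d2[0]],1); k,res,_,_=np.linalg.lstsq(A,o2-o1,rcond=None)
    p=o1+d1[0]*k[0]; q=o2+d2[0]*k[1]; print(a,sc,p.round(1),np.linalg.norm(p-q).round(1))
s=w["st"];M=R.from_quat(s["orientation"]).as_matrix()
print("pred tip",M@np.array([35.2,-123,0])+s["ee_pos"])
tile=onz(t,c([(315,107),(445,99),(452,230),(320,236)]),24)[:,:2]; print("tile",tile.round(1).tolist(),tile.mean(0))
st=onz(t,c([(505,64),(520,233)]),26)[:,:2]; print("step",st.round(1).tolist(),st.mean(0))
bk=onz(t,c([(255,98),(272,265)]),12)[:,:2]; print("back",bk.round(1).tolist(),bk.mean(0))
```

```text
blade top cam [[618.1, 186.9], [626.1, 126.6], [565.4, 121.3], [558.3, 178.3]]
tip [595.74151979 123.96110577]
-1.4390777131015335 60.74883754399269
-1.4463999561307788 57.43118413859244
scene tip edge [[621.0, 130.9], [567.0, 124.5]] [594.01216782 127.70255767]
(287, 131) (383, 213) [613.1 122.3  91.7] 34.9
(287, 131) (340, 257) [625.6 126.5  46.6] 6.5
(293, 211) (383, 213) [566.1 121.6  41.9] 1.4
(293, 211) (340, 257) [577.  125.8  -5.7] 30.2
pred tip [596.51356223 123.9903026   44.09617436]
tile [[650.7, 107.6], [657.5, 8.9], [556.3, 3.1], [551.2, 102.5]] [603.91679885  55.55089212]
step [[684.4, -36.5], [553.9, -48.0]] [619.16799452 -42.27949673]
back [[661.0, 154.6], [531.1, 139.6]] [596.06624387 147.06932121]
```

```bash
python3 -m creep '[[0,0,0,12,0,0,255],[0,0,0,12,0,0,255],[0,0,0,3,0,0,255],[0,0,0,1,0,0,255],[0,0,0,0,0,0,255]]'
python3 -m creep '[[0,0,0,1,0,0,255],[0,0,0,0.5,0,0,255],[0,0,0,0.5,0,0,255],[0,0,0,0,0,0,255],[0,0,0,0,0,0,255]]'
```

```text
clock: 6.45
ee_pos: [578.6, 248.3, 52.3]
orientation: [-0.045, 0.706, 0.045, 0.706]
contact_force: [-0.2, -0.4, -0.9]
width: 12.2
clock: 6.95
ee_pos: [578.8, 248.1, 50.4]
orientation: [-0.044, 0.706, 0.045, 0.706]
contact_force: [0.3, -0.6, -1.2]
width: 12.5
```

```bash
python3 -m creep '[[0,0,0,0.5,0,0,255],[0,0,0,0.5,0,0,255],[0,0,0,0.5,0,0,255],[0,0,0,0.3,0,0,255],[0,0,0,0,0,0,255]]'
python3 -m creep '[[0,0,0,0.3,0,0,255],[0,0,0,0.2,0,0,255],[0,0,0,0.2,0,0,255],[0,0,0,0,0,0,255],[0,0,0,0,0,0,255]]'
```

```text
clock: 7.45
ee_pos: [578.7, 248.1, 48.5]
orientation: [-0.044, 0.706, 0.045, 0.706]
contact_force: [0.2, 0.3, -1.1]
width: 12.1
clock: 7.95
ee_pos: [578.8, 248.2, 48.0]
orientation: [-0.044, 0.706, 0.045, 0.706]
contact_force: [-0.9, 0.5, 0.5]
width: 11.9
```

```bash
python3 -m creep '[[0,0,0,0.2,0,0,255],[0,0,0,0.2,0,0,255],[0,0,0,0,0,0,255],[0,0,0,0,0,0,255],[0,0,0,0,0,0,255]]'
python3 - <<'E'
from h import *
for i in range(4):
    s=arm.state(); print(s["clock"],s["ee_pos"].round(2),s["contact_force"].round(2),s["moment"].round(3))
g=grab("scene"); crop(g,220,230,400,340,4.4,"s8.png")
E
```

```text
clock: 8.45
ee_pos: [578.8, 248.2, 47.5]
orientation: [-0.044, 0.706, 0.045, 0.706]
contact_force: [0.1, 3.0, 2.9]
width: 12.1
8.45 [578.83 248.2   47.54] [0.13 3.01 2.93] [ 0.116 -0.023  0.016]
8.45 [578.83 248.2   47.54] [0.13 3.01 2.93] [ 0.116 -0.023  0.016]
8.45 [578.83 248.2   47.54] [0.13 3.01 2.93] [ 0.116 -0.023  0.016]
8.45 [578.83 248.2   47.54] [0.13 3.01 2.93] [ 0.116 -0.023  0.016]
```

View pics/s8.png

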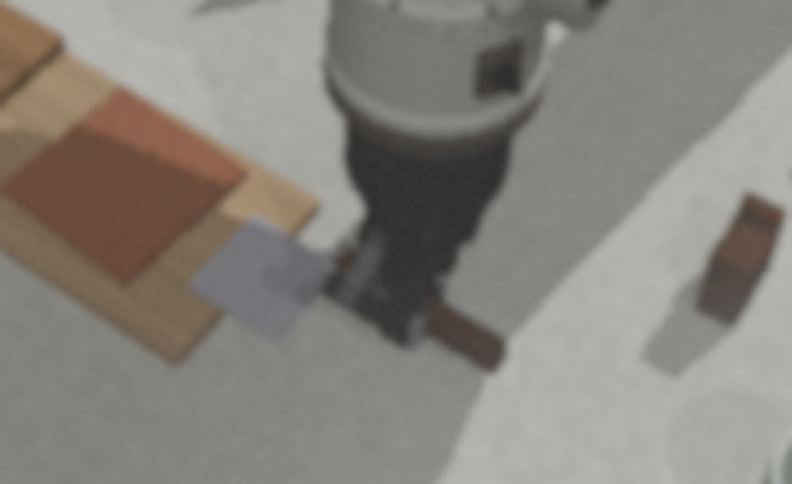

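```bash
python3 -m creep '[[0,0,0,-0.3,0,0,255],[0,0,0,0,-3,0,255],[0,0,0,0,-4,0,255],[0,0,0,0,-4,0,255],[0,0,0,0,-3,0,255]]'
python3 -m creep '[[0,0,0,0,-2,0,255],[0,0,0,0,-4,0,255],[0,0,0,0,-4,0,255],[0,0,0,0,-4,0,255],[0,0,0,0,0,0,255]]'
```

```text
clock: 9.0
ee_pos: [580.6, 233.8, 47.8]
orientation: [-0.044, 0.706, 0.044, 0.706]
contact_force: [-0.1, 2.2, 2.6]
width: 12.3
clock: 9.5
ee_pos: [582.4, 219.7, 47.8]
orientation: [-0.044, 0.706, 0.044, 0.706]
contact_force: [1.3, -1.8, 2.1]
width: 11.7
```

```bash
python3 -m creep '[[0,0,0,0,-2,0,255],[0,0,0,0,-2,0,255],[0,0,0,0,-2,0,255],[0,0,0,0,-2,0,255],[0,0,0,0,0,0,255]]'
python3 - <<'E'
from h import *
t=grab("top"); crop(t,200,80,370,190,4,"t9.png"); g=grab("scene"); crop(g,160,210,380,320,3.6,"s9.png")
E
```

```text
clock: 10.0
ee_pos: [583.4, 212.2, 47.8]
orientation: [-0.045, 0.706, 0.045, 0.706]
contact_force: [0.3, 2.3, 3.9]
width: 12.2
```

View pics/t9.png

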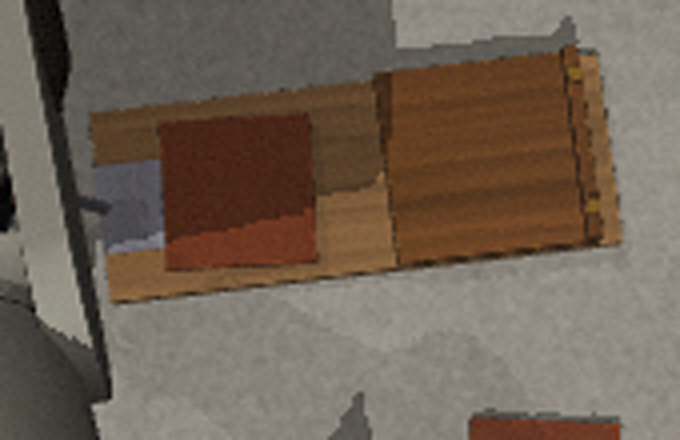

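View pics/s9.png

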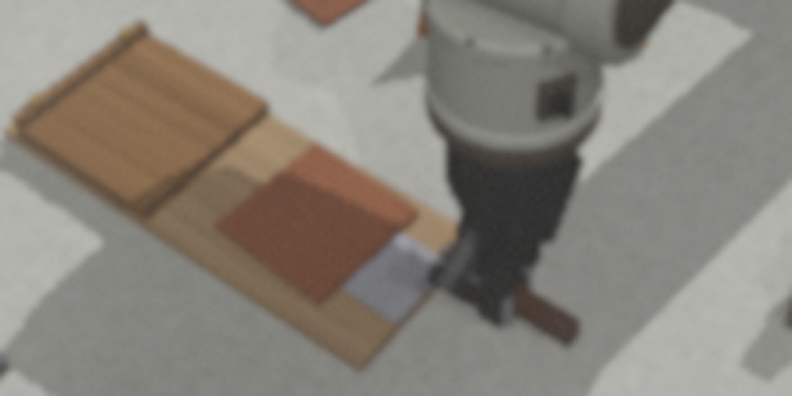

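```bash
python3 -m creep '[[0,0,0,0,-2,0,255],[0,0,0,0,-2,0,255],[0,0,0,0,-2,0,255],[0,0,0,0,-2,0,255],[0,0,0,0,-2,0,255]]'
python3 -m creep '[[0,0,0,0,-2,0,255],[0,0,0,0,-3,0,255],[0,0,0,0,-3,0,255],[0,0,0,0,-3,0,255],[0,0,0,0,-3,0,255]]'
python3 - <<'E'
from h import *
t=grab("top"); crop(t,200,80,370,190,4,"t10.png")
E
```

```text
clock: 10.6
ee_pos: [584.5, 202.7, 47.9]
orientation: [-0.044, 0.706, 0.045, 0.706]
contact_force: [-0.9, 3.0, 6.0]
width: 12.2
clock: 11.1
ee_pos: [586.3, 188.8, 47.9]
orientation: [-0.044, 0.706, 0.045, 0.706]
contact_force: [-0.3, 4.5, 4.9]
width: 12.1
```

View pics/t10.png

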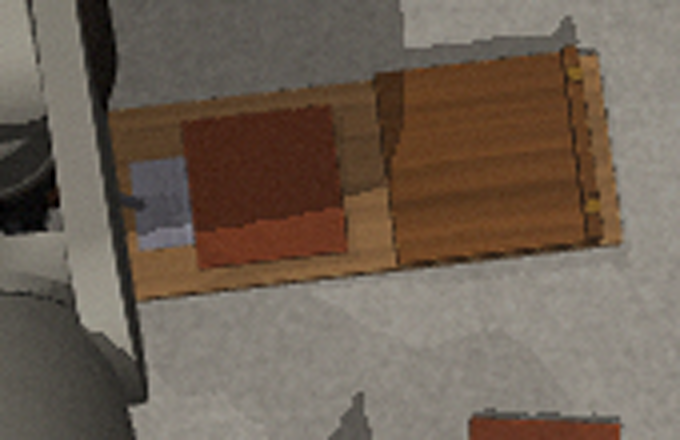

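```bash
python3 -m creep '[[0,0,0,-0.2,-3,0,255],[0,0,0,0,-4,0,255],[0,0,0,0,-4,0,255],[0,0,0,0,-4,0,255],[0,0,0,0,-3,0,255]]'
python3 - <<'E'
from h import *
t=grab("top"); crop(t,200,80,370,190,4,"t11.png")
E
```

```text
clock: 11.65
ee_pos: [588.6, 170.5, 48.0]
orientation: [-0.044, 0.706, 0.045, 0.706]
contact_force: [0.4, 3.3, 5.3]
width: 12.2
```

View pics/t11.png

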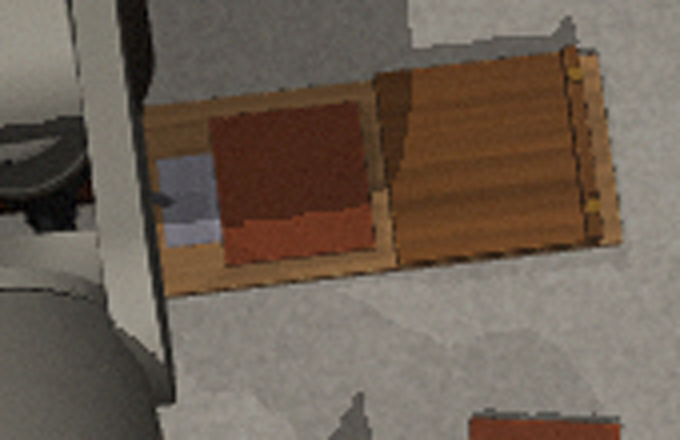

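```bash
python3 -m creep '[[0,0,0,0,-2,0,255],[0,0,0,0,-2,0,255],[0,0,0,0,-1.5,0,255],[0,0,0,0,-1,0,255],[0,0,0,0,-1,0,255]]'
python3 -m creep '[[0,0,0,0,-0.8,0,255],[0,0,0,0,-0.6,0,255],[0,0,0,0,-0.6,0,255],[0,0,0,0,0,0,255],[0,0,0,0,0,0,255]]'
```

```text
clock: 12.2
ee_pos: [589.5, 163.3, 47.9]
orientation: [-0.044, 0.706, 0.045, 0.706]
contact_force: [-0.2, 3.4, 5.1]
width: 12.2
clock: 12.7
ee_pos: [589.8, 161.3, 47.9]
orientation: [-0.045, 0.706, 0.045, 0.706]
contact_force: [-0.3, 2.3, 5.2]
width: 12.0
```

```bash
python3 -m creep '[[0,0,0,0,-0.6,0,255],[0,0,0,0,-0.6,0,255],[0,0,0,0,-0.5,0,255],[0,0,0,0,0,0,255],[0,0,0,0,0,0,255]]'
python3 -m creep '[[0,0,0,0,-0.6,0,255],[0,0,0,0,-0.5,0,255],[0,0,0,0,-0.5,0,255],[0,0,0,0,0,0,255],[0,0,0,0,0,0,255]]'
```

```text
clock: 13.2
ee_pos: [590.0, 159.6, 47.9]
orientation: [-0.044, 0.706, 0.044, 0.706]
contact_force: [-0.4, 2.3, 4.3]
width: 12.0
clock: 13.7
ee_pos: [590.2, 158.0, 47.9]
orientation: [-0.044, 0.706, 0.045, 0.706]
contact_force: [-0.3, 2.9, 3.5]
width: 12.4
```

```bash
python3 -m creep '[[0,0,0,0,-0.6,0,255],[0,0,0,0,-0.5,0,255],[0,0,0,0,-0.5,0,255],[0,0,0,0,0,0,255],[0,0,0,0,0,0,255]]'
python3 - <<'E'
from h import *
t=grab("top"); crop(t,200,80,370,190,4,"t12.png")
E
```

```text
clock: 14.2
ee_pos: [590.3, 157.1, 48.1]
orientation: [-0.044, 0.706, 0.045, 0.706]
contact_force: [-2.9, 8.7, 6.7]
width: 11.9
```

View pics/t12.png

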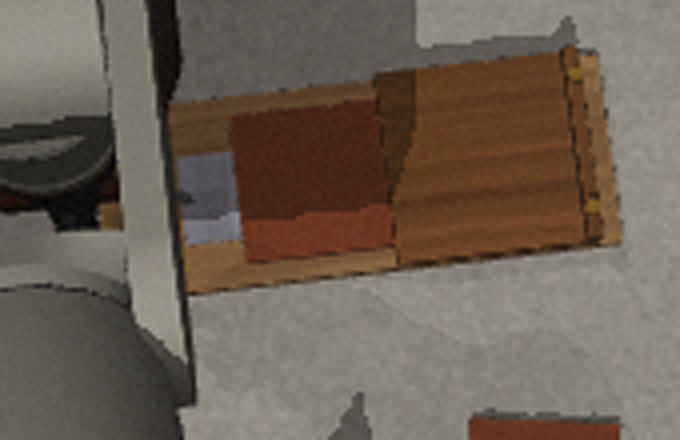

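```bash
python3 -m creep '[[0,0,0,0,-0.3,0,255],[0,0,0,0,0,0,255],[0,0,0,0,0,0,255],[0,0,0,0,0,0,255],[0,0,0,0,0,0,255]]'
```

```text
clock: 14.75
ee_pos: [590.3, 157.1, 48.2]
orientation: [-0.044, 0.706, 0.045, 0.706]
contact_force: [-0.8, 11.8, 7.7]
width: 12.2
```

```bash
python3 -m creep '[[0,0,0,-0.5,0.6,0,255],[0,0,0,-1,0.3,0,255],[0,0,0,-1.2,0,0,255],[0,0,0,-1.2,0,0,255],[0,0,0,-1,0,0,255]]'
python3 -m creep '[[0,0,0,-1,0.1,0,255],[0,0,0,-1,0.1,0,255],[0,0,0,-1,0.1,0,255],[0,0,0,-1,0,0,255],[0,0,0,0,0,0,255]]'
```

```text
clock: 15.25
ee_pos: [590.2, 156.9, 52.7]
orientation: [-0.044, 0.706, 0.044, 0.706]
contact_force: [-0.1, 0.9, -1.9]
width: 12.3
clock: 15.75
ee_pos: [590.3, 157.4, 57.0]
orientation: [-0.044, 0.706, 0.045, 0.706]
contact_force: [0.0, 0.9, -1.9]
width: 12.0
```

```bash
python3 -m creep '[[0,0,0,-3,-0.2,0,255],[0,0,0,-3.3,-0.3,0,255],[0,0,0,-3.3,-0.4,0,255],[0,0,0,-3.2,-0.5,0,255],[0,0,0,-3,-0.6,0,255]]'
python3 - <<'E'
from h import *
t=grab("top"); crop(t,200,80,370,190,4,"t13.png"); g=grab("scene"); crop(g,160,200,380,310,3.6,"s13.png")
E
```

```text
clock: 16.25
ee_pos: [590.5, 155.6, 73.0]
orientation: [-0.044, 0.706, 0.045, 0.706]
contact_force: [-1.5, 6.2, -0.7]
width: 12.2
```

View pics/t13.png

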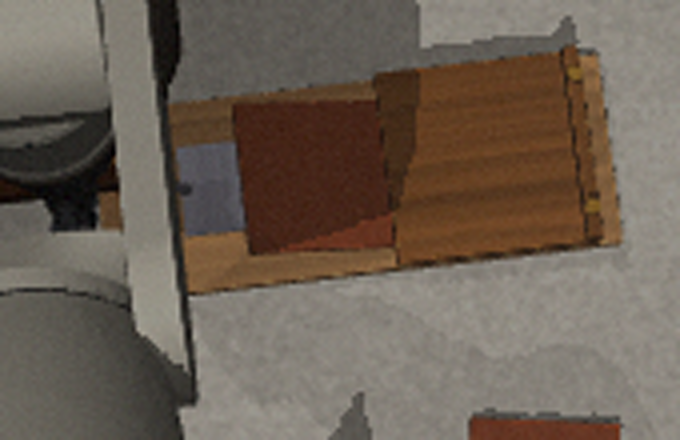

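View pics/s13.png

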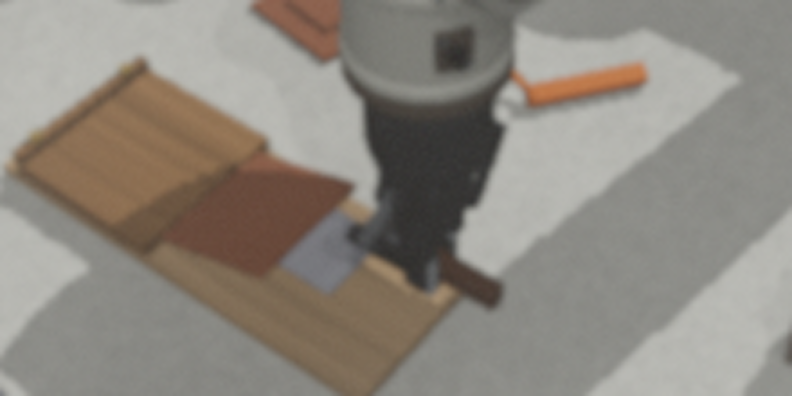

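```bash
python3 -m creep '[[0,0,0,-2.5,-0.3,0,255],[0,0,0,-2.5,-0.7,0,255],[0,0,0,-2.5,-0.8,0,255],[0,0,0,-2.5,-1,0,255],[0,0,0,-2.5,-1.1,0,255]]'
```

```text
clock: 16.85
ee_pos: [591.0, 152.0, 85.7]
orientation: [-0.044, 0.706, 0.045, 0.706]
contact_force: [-1.7, 9.4, 1.2]
width: 11.8
```

```bash
python3 -m creep '[[0,0,0,-2.4,0.6,0,255],[0,0,0,-2.4,-1,0,255],[0,0,0,-2.3,-1.4,0,255],[0,0,0,-2.2,-1.6,0,255],[0,0,0,-2,-1.6,0,255]]'
python3 - <<'E'
from h import *
g=grab("scene"); crop(g,160,190,380,310,3.6,"s14.png")
E
```

```text
clock: 17.35
ee_pos: [591.7, 146.3, 96.6]
orientation: [-0.044, 0.706, 0.044, 0.706]
contact_force: [0.5, 0.8, -2.8]
width: 12.2
```

View pics/s14.png

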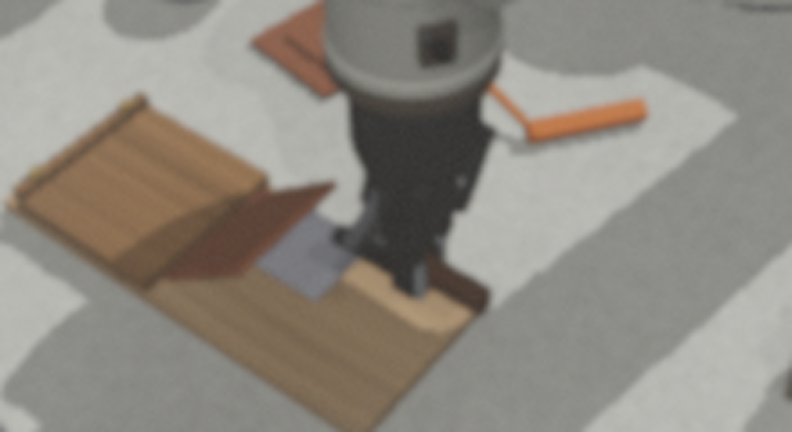

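```bash
python3 -m creep '[[0,0,0,-2.2,-1.7,0,255],[0,0,0,-2.1,-1.8,0,255],[0,0,0,-2,-1.9,0,255],[0,0,0,-2,-2,0,255],[0,0,0,-1.8,-2,0,255]]'
```

```text
clock: 17.9
ee_pos: [592.8, 137.1, 106.7]
orientation: [-0.044, 0.706, 0.045, 0.706]
contact_force: [-0.0, 0.1, -1.5]
width: 12.0
```

```bash
python3 -m creep '[[0,0,0,-1.9,-2,0,255],[0,0,0,-1.8,-2.1,0,255],[0,0,0,-1.7,-2.2,0,255],[0,0,0,-1.5,-2.2,0,255],[0,0,0,-1.4,-2.2,0,255]]'
python3 - <<'E'
from h import *
g=grab("scene"); crop(g,160,190,380,310,3.6,"s15.png");t=grab("top"); crop(t,200,80,370,190,4,"t15.png")
E
```

```text
clock: 18.4
ee_pos: [594.2, 126.4, 115.0]
orientation: [-0.044, 0.706, 0.045, 0.706]
contact_force: [-0.1, 0.9, -1.7]
width: 12.2
```

View pics/s15.png

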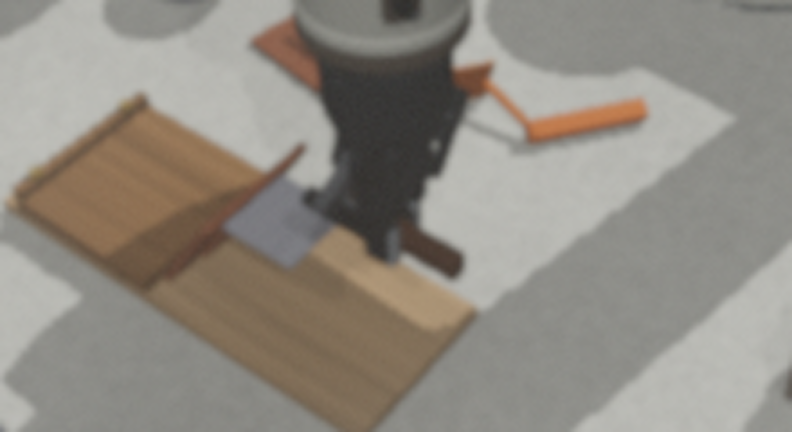

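View pics/t15.png

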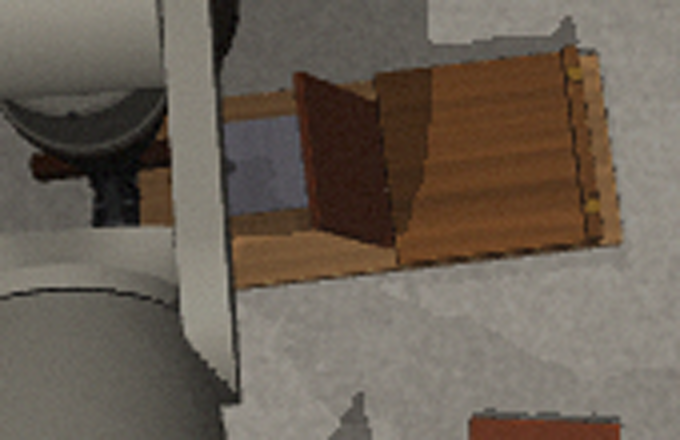

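```bash
python3 -m creep '[[0,0,0,-1.4,-2.3,0,255],[0,0,0,-1.3,-2.4,0,255],[0,0,0,-1.2,-2.5,0,255],[0,0,0,-1.2,-2.6,0,255],[0,0,0,-1,-2.6,0,255]]'
```

```text
clock: 19.0
ee_pos: [595.7, 114.1, 121.1]
orientation: [-0.044, 0.706, 0.045, 0.706]
contact_force: [0.0, 0.0, -1.8]
width: 12.0
```

Next φ 70→80: X +13, Z +3.6.

```bash
python3 -m creep '[[0,0,0,-0.9,-2.6,0,255],[0,0,0,-0.8,-2.6,0,255],[0,0,0,-0.7,-2.6,0,255],[0,0,0,-0.6,-2.6,0,255],[0,0,0,-0.6,-2.4,0,255]]'
python3 - <<'E'
from h import *
g=grab("scene"); crop(g,160,190,380,310,3.6,"s16.png");t=grab("top"); crop(t,200,80,370,190,4,"t16.png")
E
```

```text
clock: 19.5
ee_pos: [597.4, 101.4, 124.6]
orientation: [-0.044, 0.706, 0.045, 0.706]
contact_force: [-0.1, 1.6, -0.7]
width: 11.9
```

View pics/s16.png

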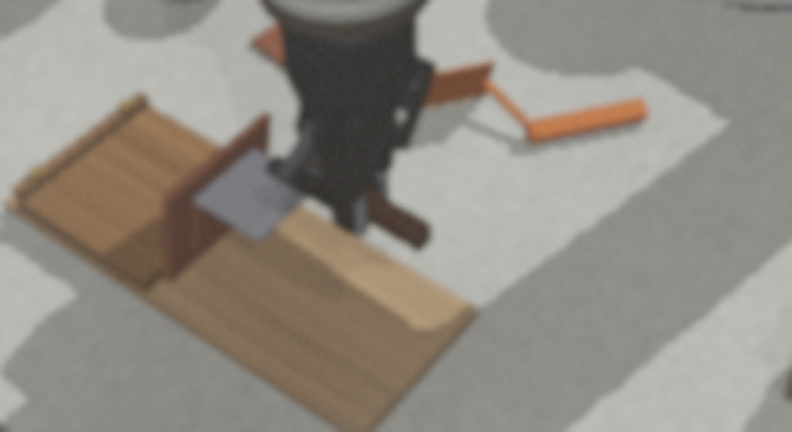

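View pics/t16.png

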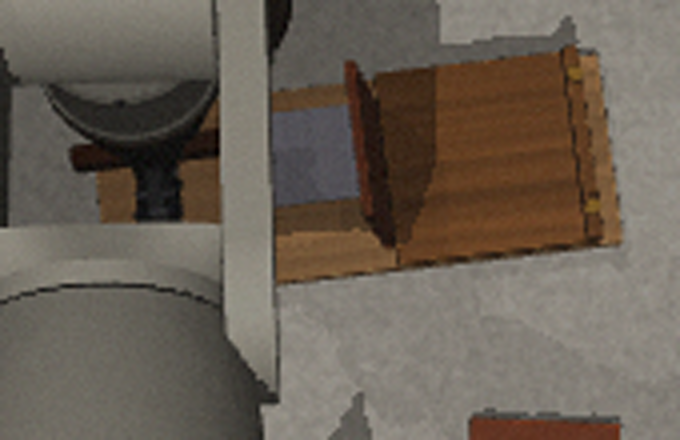

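```bash
python3 -m creep '[[0,0,0,-0.6,-2.6,0,255],[0,0,0,-0.6,-2.6,0,255],[0,0,0,-0.5,-2.6,0,255],[0,0,0,-0.4,-2.6,0,255],[0,0,0,-0.3,-2.4,0,255]]'
python3 - <<'E'
from h import *
g=grab("scene"); crop(g,160,190,380,310,3.6,"s17.png")
E
```

```text
clock: 20.1
ee_pos: [599.0, 88.7, 126.9]
orientation: [-0.044, 0.706, 0.045, 0.706]
contact_force: [0.2, -0.1, -1.5]
width: 11.7
```

View pics/s17.png

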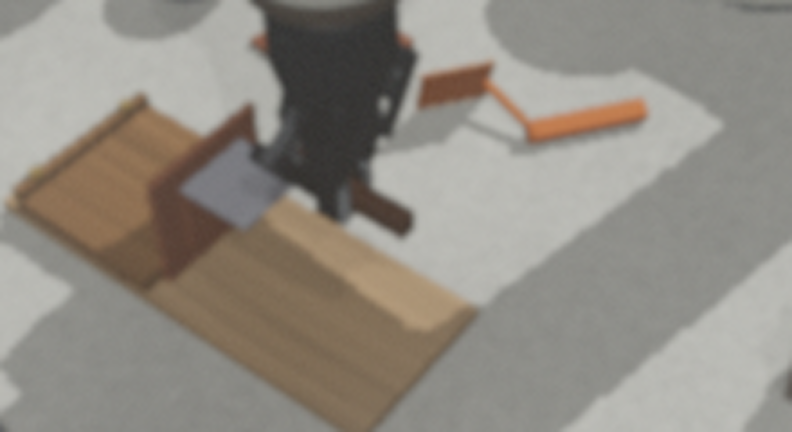

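```bash
python3 -m creep '[[0,0,0,-0.3,-1.5,0,255],[0,0,0,-0.3,-1.5,0,255],[0,0,0,-0.2,-1.5,0,255],[0,0,0,-0.2,-1.5,0,255],[0,0,0,-0.2,-1.5,0,255]]'
python3 - <<'E'
from h import *
g=grab("scene"); crop(g,160,190,380,310,3.6,"s18.png")
E
```

```text
clock: 20.65
ee_pos: [599.9, 81.4, 128.1]
orientation: [-0.045, 0.706, 0.045, 0.706]
contact_force: [-0.2, -0.3, -0.7]
width: 12.1
```

View pics/s18.png

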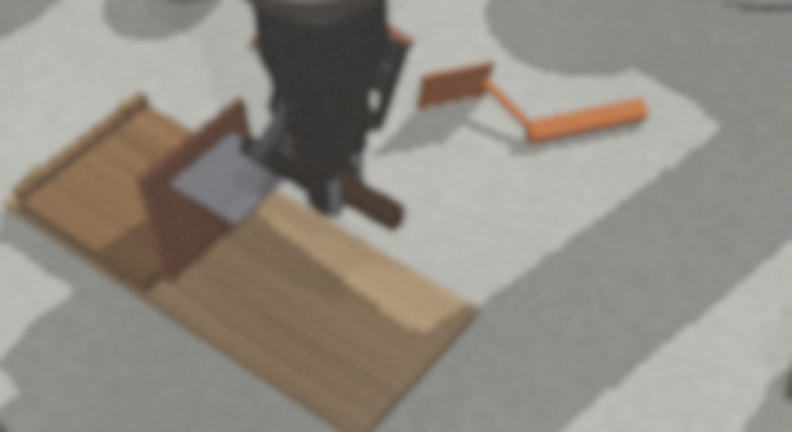

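```bash
python3 -m creep '[[0,0,0,-0.1,-1.2,0,255],[0,0,0,-0.1,-1.2,0,255],[0,0,0,0,-1.2,0,255],[0,0,0,0,-1.2,0,255],[0,0,0,0,-1.2,0,255]]'
python3 - <<'E'
from h import *
g=grab("scene"); crop(g,160,190,380,310,3.6,"s19.png")
E
```

```text
clock: 21.2
ee_pos: [600.6, 75.4, 128.3]
orientation: [-0.044, 0.706, 0.045, 0.706]
contact_force: [0.2, -0.1, -0.8]
width: 12.2
```

View pics/s19.png

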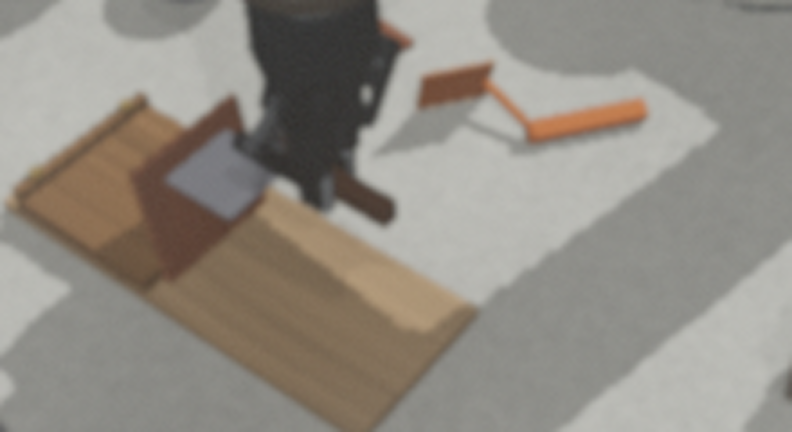

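```bash
python3 -m creep '[[0,0,0,0,-1,0,255],[0,0,0,0,-1,0,255],[0,0,0,0,-1,0,255],[0,0,0,0,-0.5,0,255],[0,0,0,0,0,0,255]]'
python3 - <<'E'
from h import *
g=grab("scene"); crop(g,160,190,380,310,3.6,"s20.png")
E
```

```text
clock: 21.75
ee_pos: [601.1, 72.0, 128.3]
orientation: [-0.044, 0.706, 0.045, 0.706]
contact_force: [0.3, 0.4, -1.1]
width: 12.1
```

View pics/s20.png

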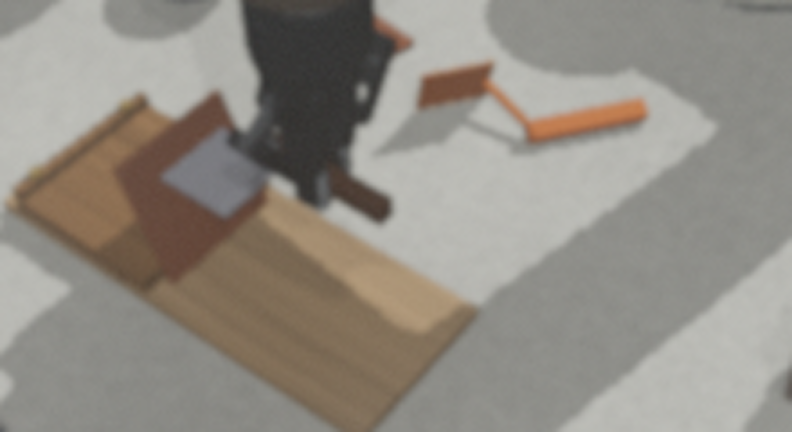

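```bash
python3 -m creep '[[0,0,0,0,0,0,255],[0,0,0,0,0,0,255],[0,0,0,0,0,0,255],[0,0,0,0,0,0,255],[0,0,0,0,0,0,255]]'
python3 - <<'E'
from h import *
g=grab("scene"); crop(g,160,190,380,310,3.6,"s21.png");t=grab("top"); crop(t,200,80,370,190,4,"t21.png")
import pickle; pickle.dump((g,t),open("w21.pkl","wb"))
E
```

```text
clock: 22.3
ee_pos: [601.1, 72.0, 128.4]
orientation: [-0.044, 0.706, 0.045, 0.706]
contact_force: [-0.7, 0.1, -1.2]
width: 12.3
```

View pics/s21.png

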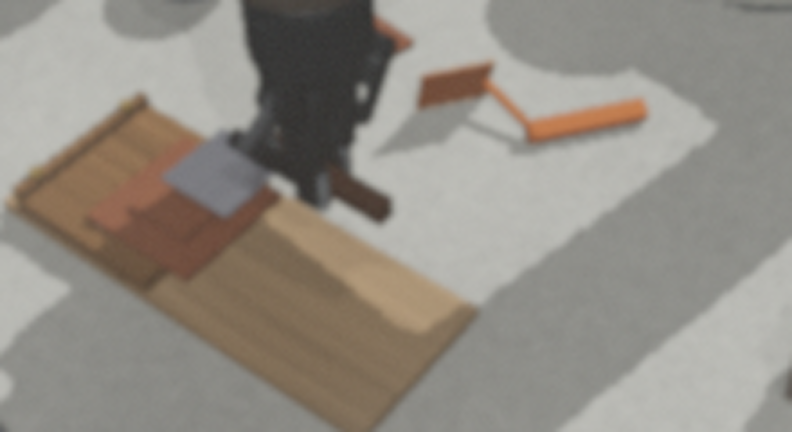

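View pics/t21.png

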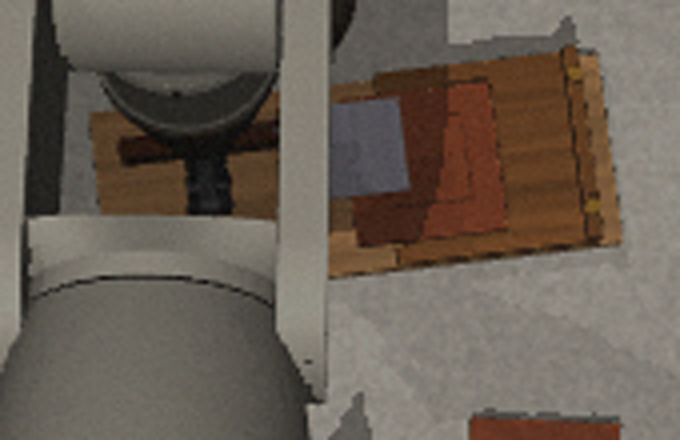

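```bash
python3 -m creep '[[0,0,0,0,8,0,255],[0,0,0,0,14,0,255],[0,0,0,0,14,0,255],[0,0,0,0,14,0,255],[0,0,0,0,6,0,255]]'
python3 - <<'E'
from h import *
g=grab("scene"); crop(g,160,190,380,310,3.6,"s22.png");t=grab("top"); crop(t,240,80,370,190,5,"t22.png")
import pickle; pickle.dump((g,t),open("w22.pkl","wb"))
E
```

```text
clock: 22.9
ee_pos: [593.7, 129.6, 128.4]
orientation: [-0.045, 0.706, 0.045, 0.706]
contact_force: [-1.0, -0.4, -1.1]
width: 12.1
```

View pics/s22.png

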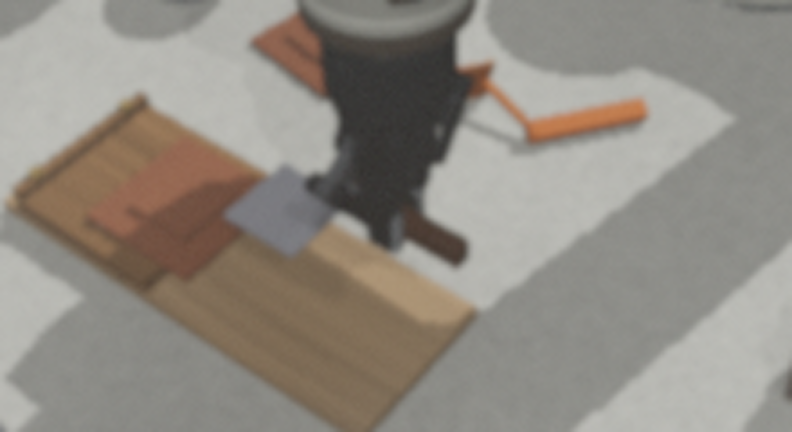

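View pics/t22.png

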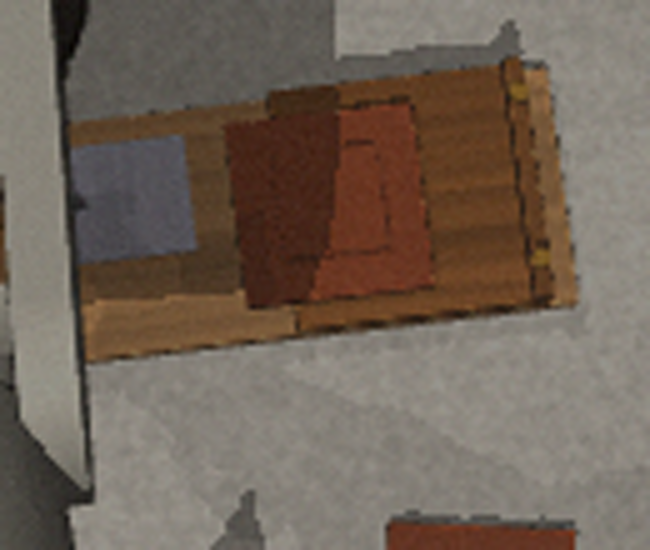

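Run:
```python
from h import *
import pickle; g,t=pickle.load(open("w22.pkl","rb"))
c=lambda l:(np.array(l,float)+.5)/5-.5+[240,80]
cs=lambda l:(np.array(l,float)+.5)/3.6-.5+[160,190]
T=onz(t,c([(225,126),(411,98),(433,288),(248,306)]),33)[:,:2]; print(T.round(1).tolist())
S=onz(g,cs([(83,220),(187,138),(282,202),(186,278)]),33)[:,:2]; print(S.round(1).tolist())
sm=np.array([619.2,-41.]); th=-1.445; u=np.array([np.cos(th),np.sin(th)]); n=np.array([-u[1],u[0]])
for Q in (T,S): print([( round(float((q-sm)@u),1), round(float((q-sm)@n),1)) for q in Q], (Q.mean(0)-sm)@u,(Q.mean(0)-sm)@n)
for i in range(4):
    v=T[(i+1)%4]-T[i]; print(np.arctan2(v[1],v[0]),np.linalg.norm(v))
st=onz(t,c([(269,95),(299,332)]),26)[:,:2]; print((st-sm)@u)
```

```text
[[663.4, -11.7], [679.2, -110.0], [576.8, -121.1], [566.7, -24.1]]
[[682.4, -104.2], [578.9, -116.6], [572.4, -14.6], [664.7, -8.7]]
[(-23.6, 47.5), (76.0, 50.9), (74.2, -52.1), (-23.4, -50.0)] 25.808676174083764 -0.9116177234236751
[(70.7, 54.8), (69.9, -49.4), (-32.0, -43.1), (-26.3, 49.1)] 20.556952858025877 2.8478162215652927
-1.411679585786631 99.61719321935534
-3.033215720720738 102.95505078681069
1.6752863442696917 97.61417000301158
0.12760643340076824 97.54127856518187
[2.1226163  1.95716964]
```

```bash
python3 -m creep '[[0,0,0,12,0,0,255],[0,0,0,20,0,0,255],[0,0,0,20,0,0,255],[0,0,0,10,0,0,255],[0,0,0,2,0,0,255]]'
python3 -m creep '[[0,0,0,0,-5,0,255],[0,0,0,0,-5,0,255],[0,0,0,0,-4,0,255],[0,0,0,0,-3,0,255],[0,0,0,0,-2,0,255]]'
python3 - <<'E'
from h import *
g=grab("scene"); crop(g,160,190,380,310,3.6,"s23.png");t=grab("top"); crop(t,240,80,370,190,5,"t23.png")
E
```

```text
clock: 23.5
ee_pos: [593.4, 127.1, 62.6]
orientation: [-0.044, 0.707, 0.044, 0.705]
contact_force: [0.4, 0.0, -0.4]
width: 11.7
clock: 24.0
ee_pos: [596.6, 108.3, 64.6]
orientation: [-0.044, 0.706, 0.044, 0.706]
contact_force: [0.5, 0.4, -1.8]
width: 12.6
```

View pics/s23.png

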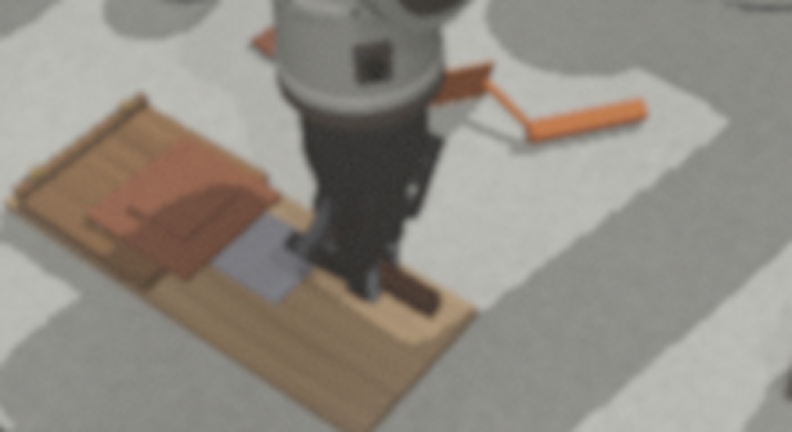

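View pics/t23.png

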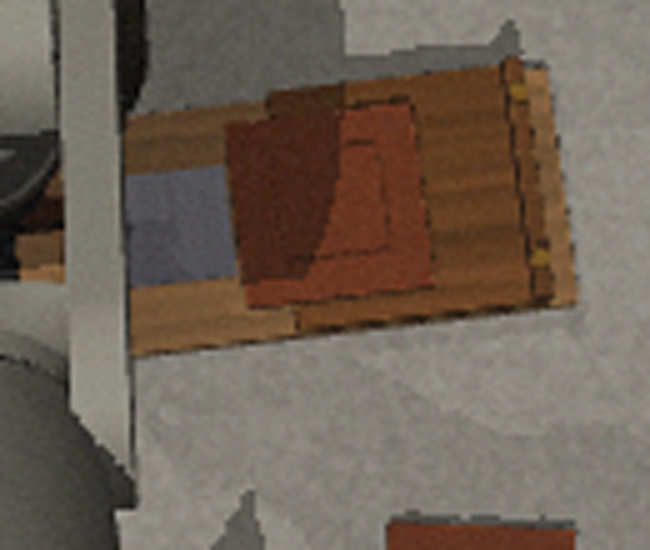

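```bash
python3 -m creep '[[0,0,0,0,-1.5,0,255],[0,0,0,0,-1.5,0,255],[0,0,0,0,-2,0,255],[0,0,0,0,-2,0,255],[0,0,0,0,-2,0,255]]'
python3 -m creep '[[0,0,0,0,-2,0,255],[0,0,0,0,-2,0,255],[0,0,0,0,-2,0,255],[0,0,0,0,-2,0,255],[0,0,0,0,-2,0,255]]'
python3 - <<'E'
from h import *
t=grab("top"); crop(t,240,80,370,190,5,"t24.png");g=grab("scene"); crop(g,160,190,380,310,3.6,"s24.png")
E
```

```text
clock: 24.6
ee_pos: [597.6, 99.7, 64.3]
orientation: [-0.044, 0.706, 0.045, 0.706]
contact_force: [0.1, 1.2, -1.3]
width: 12.3
clock: 25.1
ee_pos: [598.8, 89.7, 64.3]
orientation: [-0.044, 0.706, 0.045, 0.706]
contact_force: [-0.3, 0.4, -1.1]
width: 12.1
```

View pics/t24.png

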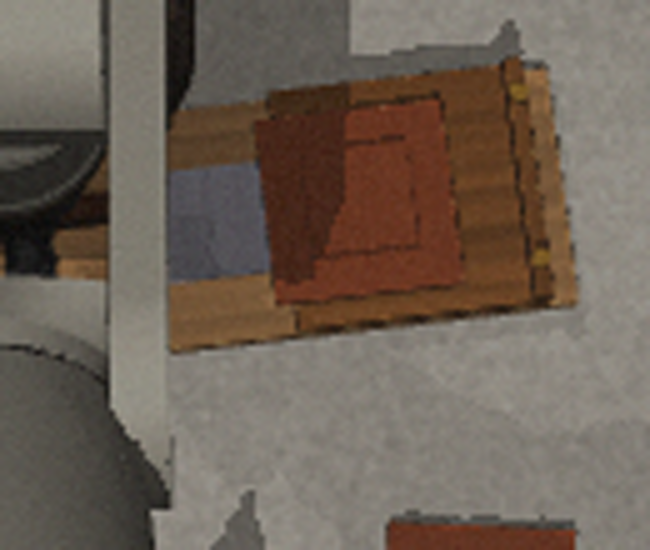

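View pics/s24.png

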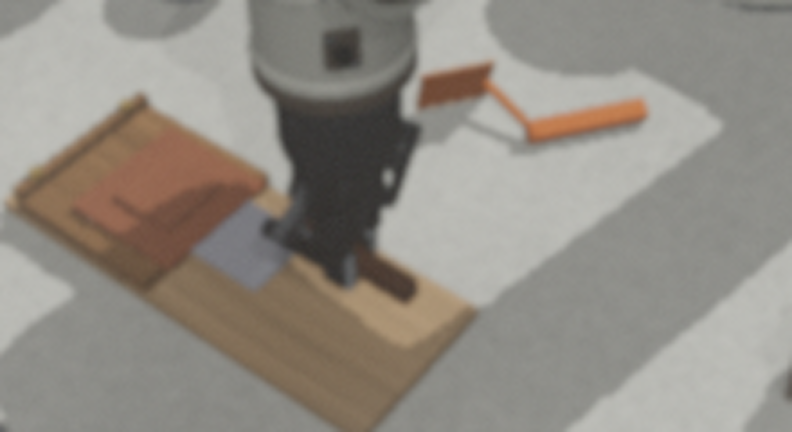

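```bash
python3 -m creep '[[0,0,0,0,-2,0,255],[0,0,0,0,-2,0,255],[0,0,0,0,-2,0,255],[0,0,0,0,-2,0,255],[0,0,0,0,-2,0,255]]'
python3 -m creep '[[0,0,0,0,-2,0,255],[0,0,0,0,-2,0,255],[0,0,0,0,-1.5,0,255],[0,0,0,0,-0.5,0,255],[0,0,0,0,0,0,255]]'
python3 -m creep '[[0,0,0,0,3,0,255],[0,0,0,0,8,0,255],[0,0,0,0,15,0,255],[0,0,0,-10,20,0,255],[0,0,0,-20,20,0,255]]'
python3 - <<'E'
from h import *
t=grab("top"); crop(t,240,80,370,190,5,"t25.png");g=grab("scene"); crop(g,160,190,380,310,3.6,"s25.png")
import pickle; pickle.dump((g,t),open("w25.pkl","wb"))
E
```

```text
clock: 25.7
ee_pos: [600.1, 79.8, 64.3]
orientation: [-0.044, 0.706, 0.045, 0.706]
contact_force: [0.5, 0.9, 0.1]
width: 12.0
clock: 26.2
ee_pos: [600.8, 73.9, 64.3]
orientation: [-0.044, 0.706, 0.044, 0.706]
contact_force: [0.4, -0.3, -1.0]
width: 12.5
clock: 26.7
ee_pos: [591.4, 141.1, 93.3]
orientation: [-0.044, 0.707, 0.045, 0.705]
contact_force: [0.1, 0.4, -0.9]
width: 12.2
```

View pics/t25.png

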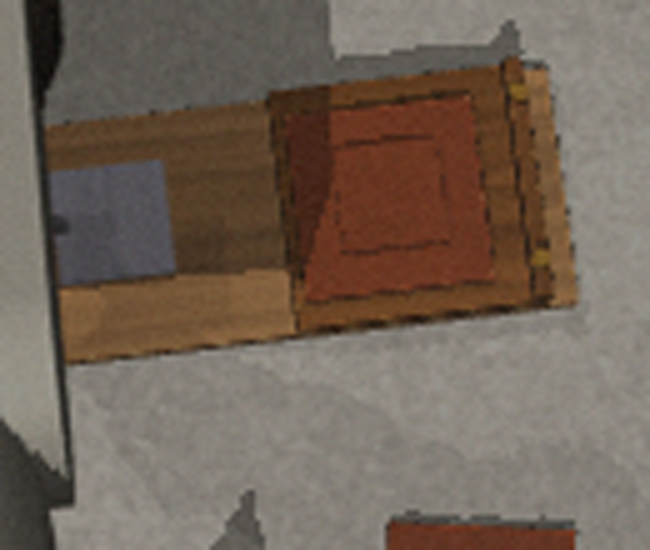

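View pics/s25.png

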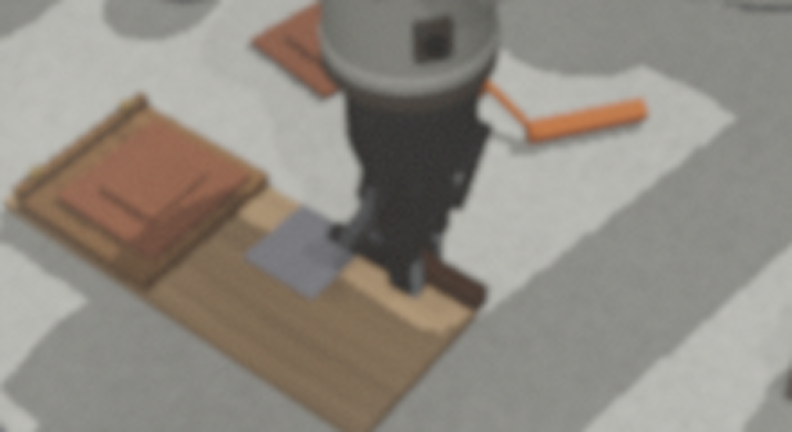

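```bash
python3 -m creep '[[0,0,0,0,20,-10,255],[0,0,0,0,30,-25,255],[0,0,0,0,32,-30,255],[0,0,0,0,32,-30,255],[0,0,0,0,30,-28,255]]'
python3 -m creep '[[0,0,0,0,22,-18,255],[0,0,0,0,10,-9,255],[-0.045,0,0,6,0,0,255],[0,0,0,0,0,0,255],[0,0,0,0,0,0,255]]'
python3 - <<'E'
from h import *
s=arm.state();M=R.from_quat(s["orientation"]).as_matrix(); print(s["ee_pos"],"zyaw",np.arctan2(M[1,2],M[0,2]))
M0=R.from_quat([-0.06023843,  0.70418073,  0.0605446 ,  0.70486537]).as_matrix()
print("to go tool:",M.T@(np.array([419.52,298.56,36.18])-s["ee_pos"]),"rot",R.from_matrix(M.T@M0).as_rotvec(), s["contact_force"])
E
```

```text
clock: 27.3
ee_pos: [450.5, 268.1, 93.9]
orientation: [-0.045, 0.706, 0.045, 0.706]
contact_force: [1.5, 0.8, -0.3]
width: 11.8
clock: 27.8
ee_pos: [421.9, 295.0, 88.2]
orientation: [-0.06, 0.705, 0.06, 0.704]
contact_force: [0.0, -0.1, -0.4]
width: 12.6
[421.86043215 295.02862528  88.19618058] zyaw 0.16951394798557426
to go tool: [52.01609715  3.88269676 -1.69752019] rot [-0.00150738 -0.00126319  0.00048575] [ 0.03486748 -0.12804848 -0.41772171]
```

```bash
python3 -m creep '[[-0.0015,0,0,5,3.9,-1.7,255],[0,0,0,15,0,0,255],[0,0,0,15,0,0,255],[0,0,0,10,0,0,255],[0,0,0,2,0,0,255]]'
python3 - <<'E'
from h import *
f=grab("wrist","w26.png");g=grab("scene"); crop(g,240,230,420,330,4.4,"s26.png")
s=arm.state();M=R.from_quat(s["orientation"]).as_matrix()
M0=R.from_quat([-0.06023843,  0.70418073,  0.0605446 ,  0.70486537]).as_matrix()
print("to go tool:",M.T@(np.array([419.52,298.56,36.18])-s["ee_pos"]),"rot",R.from_matrix(M.T@M0).as_rotvec(), s["contact_force"])
E
```

```text
clock: 28.3
ee_pos: [418.8, 298.5, 40.1]
orientation: [-0.061, 0.705, 0.06, 0.704]
contact_force: [-0.2, -0.3, -1.5]
width: 12.0
to go tool: [ 5.10630517 -0.25068232  0.16349829] rot [ 0.00108262 -0.00134005  0.00035187] [-0.05417893  0.25511966 -0.51365128]
```

View pics/w26.png

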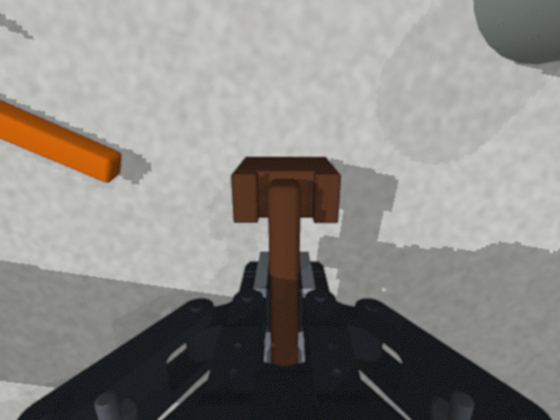

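View pics/s26.png

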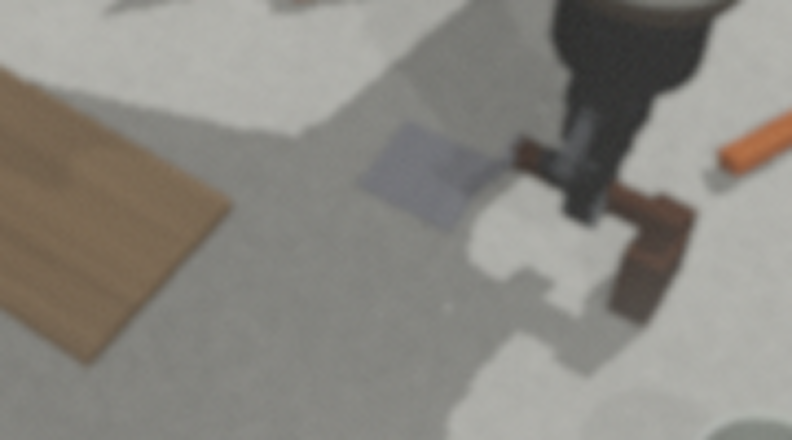

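Well lined up with the notch. The last 5 mm by feel.

```bash
python3 -m creep '[[0,0,0,1.5,0,0,255],[0,0,0,1.5,0,0,255],[0,0,0,0.8,0,0,255],[0,0,0,0,0,0,255],[0,0,0,0,0,0,255]]'
python3 -m creep '[[0,0,0,0.4,0,0,255],[0,0,0,0.3,0,0,255],[0,0,0,0.2,0,0,255],[0,0,0,0,0,0,255],[0,0,0,0,0,0,255]]'
```

```text
clock: 28.9
ee_pos: [419.3, 298.9, 37.7]
orientation: [-0.061, 0.704, 0.061, 0.705]
contact_force: [-0.5, -0.1, -1.5]
width: 12.3
clock: 29.4
ee_pos: [419.2, 298.8, 36.6]
orientation: [-0.061, 0.704, 0.061, 0.704]
contact_force: [-0.3, 0.3, -0.8]
width: 12.1
```

```bash
python3 -m creep '[[0,0,0,0.3,0,0,255],[0,0,0,0.2,0,0,255],[0,0,0,0,0,0,255],[0,0,0,0,0,0,255],[0,0,0,0,0,0,255]]'
python3 -m creep '[[0,0,0,0.2,0,0,255],[0,0,0,0.2,0,0,255],[0,0,0,0,0,0,255],[0,0,0,0,0,0,255],[0,0,0,0,0,0,255]]'
```

```text
clock: 29.9
ee_pos: [419.3, 298.8, 36.2]
orientation: [-0.061, 0.704, 0.061, 0.705]
contact_force: [-0.8, -0.5, 1.2]
width: 12.1
clock: 30.4
ee_pos: [419.3, 298.9, 36.2]
orientation: [-0.061, 0.704, 0.061, 0.705]
contact_force: [-3.4, -1.6, 8.9]
width: 12.2
```

```bash
python3 -m creep '[[0,0,0,-0.3,0,0,255],[0,0,0,0,0,0,225],[0,0,0,0,0,0,200],[0,0,0,0,0,0,120],[0,0,0,0,0,0,0]]' 20
python3 -m creep '[[0,0,0,0,0,0,0],[0,0,0,0,0,0,0],[0,0,0,0,0,0,0],[0,0,0,0,0,0,0],[0,0,0,-2,0,0,0]]'
python3 - <<'E'
from h import *
f=grab("wrist","w27.png")
E
```

```text
clock: 30.9
ee_pos: [419.3, 298.8, 35.9]
orientation: [-0.061, 0.705, 0.061, 0.704]
contact_force: [-0.0, 0.2, 0.5]
width: 46.6
clock: 31.4
ee_pos: [419.1, 298.8, 37.9]
orientation: [-0.061, 0.705, 0.061, 0.704]
contact_force: [-0.6, 0.7, 0.4]
width: 85.0
```

View pics/w27.png

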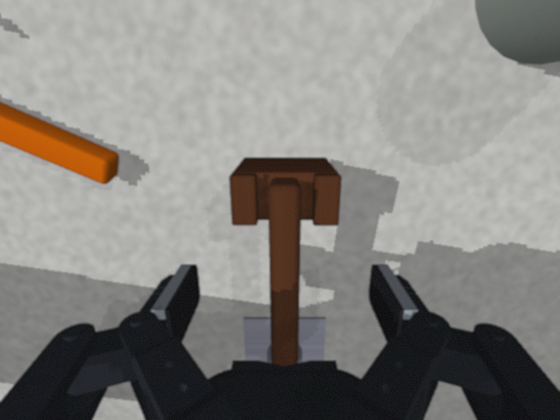

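Released cleanly: the handle (column 285) is in the notch, with both fingers clear of it. I'll rise straight up and check.

```bash
python3 -m creep '[[0,0,0,-10,0,0,0],[0,0,0,-25,0,0,0],[0,0,0,-40,0,0,0],[0,0,0,-45,0,0,0],[0,0,0,-40,0,0,0]]'
python3 -m creep '[[0,0,0,-20,0,0,0],[0,0,0,0,0,-30,0],[0,0,0,0,0,-40,0],[0,0,0,0,0,-30,0],[0,0,0,0,0,0,0]]'
python3 - <<'E'
from h import *
grab("wrist");f=grab("wrist","w28.png");g=grab("scene","s28.png"); t=grab("top","t28.png"); crop(t,130,85,370,215,3.3,"t28c.png")
print(arm.state()["ee_pos"])
E
```

```text
clock: 31.95
ee_pos: [419.1, 298.7, 201.1]
orientation: [-0.061, 0.704, 0.061, 0.705]
contact_force: [0.9, 0.6, 0.1]
width: 85.3
clock: 32.45
ee_pos: [318.2, 281.3, 219.3]
orientation: [-0.061, 0.704, 0.062, 0.705]
contact_force: [0.5, 1.3, 0.4]
width: 85.2
[321.33776167 281.73429302 218.46285515]
```

View pics/w28.png

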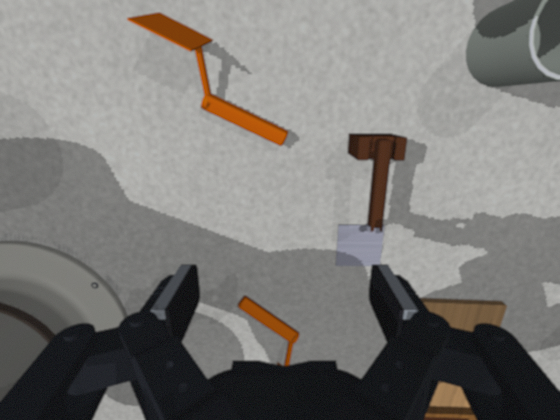

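View pics/s28.png

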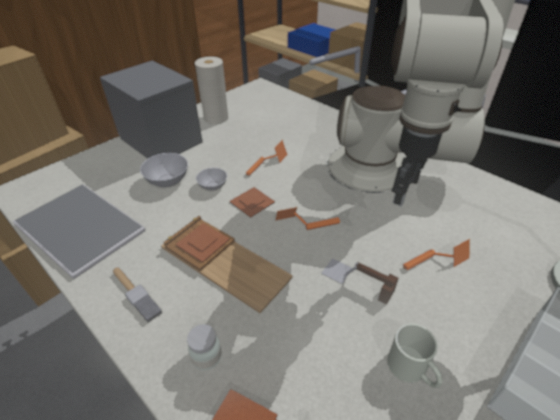

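View pics/t28c.png

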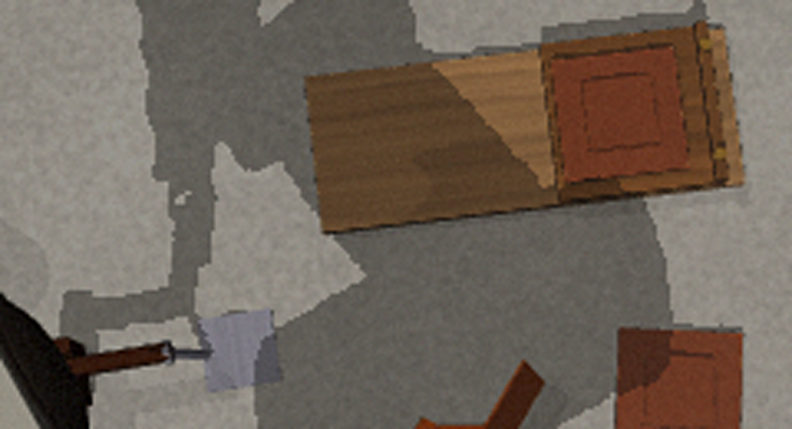

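```bash
python3 -c "
from cell import arm
print(arm.hand_in())"
```

```text
the job is handed in; nothing more can be done
None
```

The tile is turned over: it lies flat on the raised block with its foot up. The turner is back on its rest, and I handed the job in at about 33 s of the 72 s allowed.

- **Pushing home:** I slid the blade along the deck with about 3–7 N of contact and in under the tile's rim. Then I pushed the tile square against the step, reaching about 12 N.
- **Levering:** The tile went up about its front edge with the blade kept level. The highest reading was about 9 N partway up, so I eased off there, and it was mostly under 3 N after that.
- **Last part of the flip:** Past the balance point the tile fell the rest of the way onto the block on its own, because the blade could not hold it back from that side.
- **Seating:** It landed overhanging the step by about 26 mm, so I nudged it fully onto the block with the blade, at around 1 N.

**Last checks:** The final pictures show the tile wholly on the block, clear of the step edge and the lip. The turner lies in the notch with its blade at the same pixels as at the start. The other objects look unmoved, and nothing is touching the arm. The cameras differed by up to about 5 mm in places, so I set the final contacts by force readings. No check failed, though I could not inspect the clay or wood for fine chips or dents.

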